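# Clear the pallet guide, slide the pallet plate home and latch it

## Robot

A 7-joint arm with a two-finger parallel gripper is mounted at the origin on the work surface. World frame = base frame: x ahead of the robot, y to its left, z up, the work surface at z = 0. Lengths are in m, angles in rad, forces in N, time in s.
With the tool pointing down it reaches from about 0.4 to 0.85 m from the base axis. Payload 4.5 kg.
Tool frame: the origin (TCP) lies on the centre line of the jaws, within the pads' length; the fingertips stand 11 mm ahead of it and the grasp point (between the pads) lies 8 mm behind it (robot.tip_extent is the distance from the TCP to the fingertips, in m); z points along the fingers, x is the direction in which the jaws open and shut, and the axes are right-handed (so a half turn about z gives the same grasp; the last joint's range is limited). The gripper opens to 88 mm and grips with 3 to 60 N. Pads are 18 mm wide; open, the fingers measure 123 mm over their backs; the gripper's body (75 mm by 187 mm) begins 45 mm behind the grasp point.
Start: joints at [1.241, 0.689, -0.195, 1.565, 0.157, 0.902, -0.215], TCP at [0.222, -0.584, 0.22] pointing down, gripper open.
Joint ranges: [-3.01, 3.01], [-0.46, 2.08], [-1.47, 1.51], [0.13, 2.56], [-1, 4.14], [0.04, 2.09], [-2.66, 2.66]. Speed limits (rad/s): [2.57, 2.57, 3.14, 3.14, 3.14, 3.14, 3.14].

## Interface

Orientations are given as a unit quaternion [w, x, y, z].
In Python, from cell import robot, cams, trace gives the robot as it stands.
- The arm moves only by the tool carry_out, never from a script. Its argument "steps" is a list of rows, each a list of 6 numbers: the shift along the tool's x, y, z in mm, then the turn, a rotation vector about the tool's x, y, z in degrees. A call has exactly 5 rows; each row shifts and turns the commanded pose from where the row before left it, along the tool's axes as they then stand; what a row does not reach is not made up. A row lasts 1/10 s, in which the tool goes at most 50 mm and 8.59 degrees, less where a joint would pass 70% of its speed; a pose out of reach is approached as far as the arm can. A call is refused whole if a number of a shift passes 50 or a number of a turn 8.59, either way. A call with a gripper value outside its range is refused whole. "jaw" is the closure in counts, from 0 (fully open) to 255 (shut), set as the call begins (left out, the last holds). The fingers move at their own pace and stop on an object; "squeeze" is the grip in N (left out, the last holds). Time passes only in rows, so rows that do not move let the fingers close, or fill a call up. It gives the time, the measured TCP pose, the force and the opening at its end, in the units of the state.
- robot.get_state(): the state, without advancing time (a new reading comes with each control period).
- cams.get_image(name): name is "scene" or "top" or "wrist"; returns the picture (480x640x3 uint8, red, green, blue); there is no depth.
- cams.camera_params(name): a dict with "K" (3x3 intrinsics, pixels), "distortion" ([k1, k2, p1, p2, k3] as OpenCV has them; the pictures are not rectified), "T" (4x4, takes a point from camera to world coordinates); the wrist camera has in their place "tool_from_camera" (4x4, takes a point from camera to tool coordinates, whose origin is the TCP and whose axes are the tool frame's). Camera axes: x right, y down, z forward; pixel columns grow to the right and rows downward; lengths in m; the calibration is good to about 2 mm. A picture is of the moment at which its call begins: read the wrist's pose just before it. camera_params takes no time and is no camera call.
- robot.close_job(): hands the job in, once; it reports no verdict.
Trained networks look in the newest picture that a camera, given by its name, has taken for a name from the list of things; names that differ only in an ending like _2 or _b are one class to them, and where a whole thing is asked for, a point or a joint stands for the part that bears it (a point fixed in the world has none). Each returns a list of dicts, best first, with "conf" (0 to 1); they miss things now and then, are a little off and sometimes report something else, mostly with a low value. They report only what shows in the picture. A call takes as long as a camera call. They do not tell look-alikes from the thing itself.
- trace(camera, query): "region" (480x640 bool, what is visible of it) and "pixel" ([column, row] in pixels, amid what is visible of it).
The state is a dict: "time_s": time; "joint_pos": joint angles; "dq": joint speeds; "joint_torque": joint torques, N m; "position": TCP position; "tool_rot": TCP orientation; "force": force on the tool from outside, world axes, zero at the start; "wrist_torque": the same for the moment, N m; "grip_width": finger opening in m.
Only numpy, scipy, OpenCV 4.12 (cv2) and the standard library are available. Lean on these libraries where they do the work, as an engineer would, in place of code of your own. Each camera call takes 0.05 s, during which the arm holds its last target.

## Task

The pallet guide on the inspection bench has to be loaded for the next measurement. First clear what lies on it: the machined part (black hub) goes into the yellow tray and the measuring tool (plug gauge with the green handle) into the blue tray. Then lay the pallet plate on the guide's open end and slide it in under both blue rails until it is fully home against the red stop, swing the latch arm fully shut behind the plate's orange handle, and leave everything else on the bench where it stands.

Things in the scene. Friction and masses are not known exactly. Their poses are not given: they have to be found in the camera images.
- guide: Pallet guide, fixed, place and yaw vary: white base plate, its top 20 mm above the table, from x=-190 to +75 and y=-90 to +90 mm. Origin on the table below the centre of the home place; x points along the slide, into the slot; z up. Blue side rails run from x=-65 to +75; red stop: face at x=+60, top 38 mm above the table.
- slot_mouth (a point): Centre of the slot's mouth on the base's top face (guide x=-65 mm), axes as the guide's. The slot is 133 mm wide between the rails and 13 mm high under their lips. The lips overhang inwards to |y|=56.5 mm, are 5 mm thick (top 38 mm above the table); between them the slot is open to above.
- apron (a point): Centre of the guide's open end (guide x=-130 mm) on the base's top face, 20 mm above the table, axes as the guide's: where the plate is laid down before sliding. Two blue lead-in strips 13 mm high widen from |y|=66.5 mm at the mouth to about 80 mm at guide x=-127 mm.
- guide_home (a point): Centre of the home place on the top face of the guide's base, 20 mm above the table, axes as the guide's. The plate's origin comes here when home.
- latch_pivot (a point): The latch arm's vertical pivot axis at the underside of the arm, 42 mm above the table, at x=-20, y=+92 mm in the guide's frame.
- latch (a joint): Latch arm angle, rad. 0 = shut: the arm points along the guide's -y, 3 mm behind the handle of a plate that is home. It grows clockwise seen from above; at 1.57 the arm points along the guide's -x (open, beside the apron). Starts open, stiff enough to stay where left. Stops at 0 and 2.0.
- latch_knob (a point): Centre of the round upright yellow knob near the arm's free end, 140 mm from the pivot: 18 mm diameter, from 50 to 82 mm above the table, this point at 66 mm. The steel arm is 14 mm wide, 8 mm thick (42 to 50 mm above the table) and ends 10 mm beyond the knob's centre.
- pallet: The pallet plate: flat aluminium slab 120 mm (its x) x 130 mm (its y) x 10 mm thick with an upright orange handle block at its centre, 20 mm (x) x 50 mm (y), rising to 58 mm above the underside. 0.45 kg. Origin at the centre of the underside, z up. Either of the two 130 mm edges may go in first. It starts flat on the table.
- hub: Machined black hub, starts upright on the guide: flange 70 mm diameter and 12 mm thick below, boss 40 mm diameter above it up to 50 mm. Origin at the centre of the flange's underside, z up. 0.22 kg.
- gauge: Plug gauge lying on the guide, 100 mm long along its x: green square handle 50 mm long, 22 x 22 mm, with a steel plug 20 mm diameter, 25 mm long at each end. Origin under the middle of the handle at its underside, z up. 0.16 kg.
- tray_yellow_in (a point): Yellow parts tray, open at the top, fixed, outside 130 (its x) x 150 (its y) x 45 mm high, walls and floor 5 mm. This point is the centre of its inner floor, 5 mm above the table; axes along the tray's sides, z up. Tray places swap between episodes.
- tray_blue_in (a point): Blue tool tray, open at the top, fixed, outside 130 (its x) x 150 (its y) x 45 mm high, walls and floor 5 mm. This point is the centre of its inner floor, 5 mm above the table; axes along the tray's sides, z up. Tray places swap between episodes.
- spray: Bystander: white cleaner bottle with red cap, 52 mm across, 100 mm tall; origin at its underside. Leave alone.
- mug: Bystander: blue ceramic mug, 80 mm across, 90 mm tall; origin at its underside. Leave alone.
- wrench: Bystander: steel wrench lying flat, 180 mm long (origin at its middle, underside); origin at its underside. Leave alone.
- screwdriver: Bystander: screwdriver lying flat, 190 mm long (origin at its middle, underside); origin at its underside. Leave alone.
- weight: Bystander: brass calibration weight, 60 mm across, 75 mm tall; origin at its underside. Leave alone.
- gaugecase: Bystander: flat wooden gauge-block case, 90 x 140 x 35 mm; origin at its underside. Leave alone.
Things that resemble listed ones, but are neither listed nor needed, are in the scene too. There is more than one size of the hub; the one meant has the size given above.

How it is judged:
On the way, in this order (a step that is already met when the one before it is completed fails the run):
1. the hub lies in the yellow tray and the plug gauge in the blue tray (x of hub in the frame of tray_yellow_in between -0.06 and 0.06 m and y of hub in the frame of tray_yellow_in between -0.07 and 0.07 m and z of hub in the frame of tray_yellow_in below 0.045 m and linear speed of each of hub, gauge below 0.03 m/s and x of gauge in the frame of tray_blue_in between -0.06 and 0.06 m and y of gauge in the frame of tray_blue_in between -0.07 and 0.07 m and z of gauge in the frame of tray_blue_in below 0.035 m), for 0.2 s.
2. the pallet plate is fully home in the slot (x of pallet in the frame of guide_home between -0.005 and 0.005 m and y of pallet in the frame of guide_home between -0.005 and 0.005 m and z of pallet in the frame of guide_home between -0.004 and 0.006 m and angle between the x axis of pallet and the x axis of guide_home, either way round below 0.06 rad), for 0.2 s.
3. the latch arm is shut behind the handle (value of joint latch below 0.1 rad), for 0.2 s.
At the end, for the whole second after the job is handed in: The hub is at rest inside the yellow tray and the plug gauge inside the blue tray (between the walls, below the rim); the pallet plate is under both rails, within 5 mm of home in x and y, flat on the base (within 6 mm) and straight within 0.06 rad; the latch is within 0.1 rad of shut (all of step 1 and all of step 2 and value of joint latch below 0.1 rad and linear speed of pallet below 0.02 m/s); the robot touches nothing.
It fails at once if a bystander was moved by more than 25 mm (distance of any of spray, mug, wrench, screwdriver, weight, gaugecase from where it was at the start of the episode above 0.025 m).
It also fails if it takes over 72 s, if anything falls off the work surface, if the arm or the gripper's body presses on something with over 40 N, if the wrist force passes 120 N, or if a joint passes its speed limit or range.

## Working session

There is one attempt and no reset: what is moved stays moved. The work goes in short steps, Python scripts to look and compute and a tool call to move; the robot and the scene stay as the last step left them, time stands still between calls to the robot, and variables do not carry over. Pictures are saved under pics/ and viewed, and the job is handed in when it is done.

Besides the shell and the picture viewer there is one more tool, called after "Request:" in YAML: its name, and indented under it one key for each argument. carry_out: Moves the arm, as the interface text tells. Its arguments: {"type":"object","properties":{"steps":{"type":"array","items":{"type":"array","items":{"type":"number"}}},"jaw":{"type":"number"},"squeeze":{"type":"number"}},"required":["steps"]}

```bash
ls; mkdir -p pics; python3 - <<'E'
from cell import robot,cams,trace
import cv2,numpy as np
s=robot.get_state();print(s)
for n in ['scene','top']:
    im=cams.get_image(n);cv2.imwrite(f'pics/{n}0.png',im[:,:,::-1]);p=cams.camera_params(n);print(n,p)
print(cams.camera_params('wrist'))
E
```

```text
pics
{'time_s': 0.0, 'joint_pos': array([ 1.24080649,  0.69000673, -0.19447266,  1.56634934,  0.15728449,
        0.90251325, -0.21507279]), 'dq': array([-0.00085795, -0.00139894,  0.00067486, -0.00098725,  0.00077166,
        0.0010524 , -0.00096041]), 'joint_torque': array([ 1.02643968e-03, -5.27557504e+01, -1.26646042e+00, -1.53425574e+01,
       -5.26806805e-02,  6.71258909e-03,  1.89856123e-04]), 'position': array([ 0.22207668, -0.58348747,  0.21939342]), 'tool_rot': array([-4.72095951e-04,  8.23372185e-01, -5.67500971e-01, -8.18147492e-04]), 'force': array([0.18323006, 0.20958588, 0.07556178]), 'wrist_torque': array([ 0.02144983,  0.06820781, -0.00394841]), 'grip_width': 0.08812571241310378}
scene {'K': array([[567.25217976,   0.        , 326.79173864],
       [  0.        , 567.25217976, 243.17310933],
       [  0.        ,   0.        ,   1.        ]]), 'distortion': array([-0.03799351,  0.        ,  0.        ,  0.        ,  0.        ]), 'T': array([[-0.28719143,  0.64628832, -0.70698832,  1.53934199],
       [ 0.95769468,  0.20798454, -0.19890531,  0.26636383],
       [ 0.
[... 618 characters left out ...]
],
       [ 0.00000000e+00,  0.00000000e+00,  0.00000000e+00,
         1.00000000e+00]])}
{'K': array([[431.73313747,   0.        , 315.43439596],
       [  0.        , 431.73313747, 234.89540758],
       [  0.        ,   0.        ,   1.        ]]), 'distortion': array([-0.10019745,  0.        ,  0.        ,  0.        ,  0.        ]), 'tool_from_camera': array([[ 9.99999850e-01,  5.46365662e-04, -2.53703208e-05,
        -1.15418674e-03],
       [-5.10920801e-04,  9.49671512e-01,  3.13247119e-01,
        -8.21204559e-02],
       [ 1.95240941e-04, -3.13247060e-01,  9.49671649e-01,
        -1.65272561e-01],
       [ 0.00000000e+00,  0.00000000e+00,  0.00000000e+00,
         1.00000000e+00]])}
```

View pics/scene0.png

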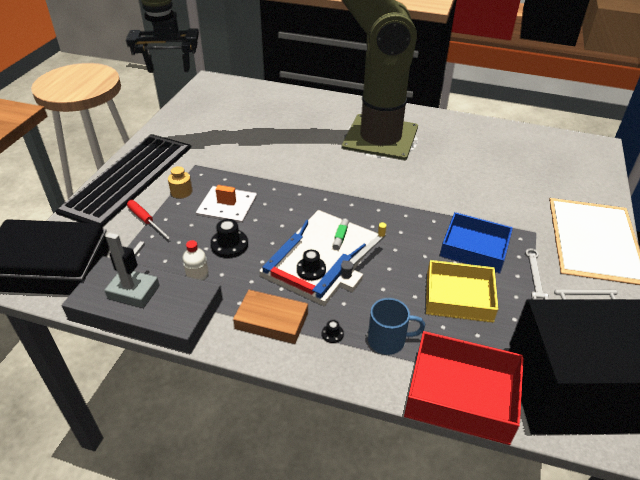

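View pics/top0.png

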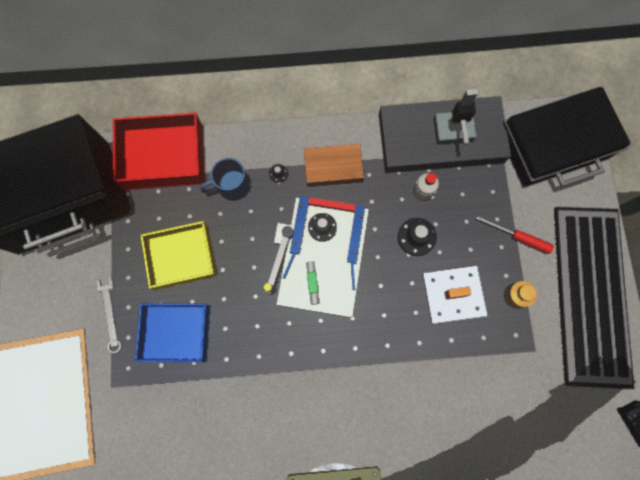

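Top view: hub candidates are the one on the guide (322,227), a bigger one (417,237) and a small one (278,172). The gauge is at (313,283), the pallet at (456,294), the yellow tray at (178,255), the blue tray at (172,333) and the latch knob at (268,288).

```bash
cat > h.py <<'E'
from cell import robot,cams,trace
import cv2,numpy as np
from scipy.spatial.transform import Rotation as R
def T_of(s):
    q=s['tool_rot'];M=np.eye(4);M[:3,:3]=R.from_quat([q[1],q[2],q[3],q[0]]).as_matrix();M[:3,3]=s['position'];return M
def cam(n,s=None):
    p=cams.camera_params(n)
    T=p['T'] if 'T' in p else T_of(s)@p['tool_from_camera']
    return p['K'],p['distortion'],np.array(T)
def px2w(c,uv,z):
    K,d,T=c;uv=np.asarray(uv,float).reshape(-1,1,2)
    n=cv2.undistortPoints(uv,K,d).reshape(-1,2)
    r=np.c_[n,np.ones(len(n))]@T[:3,:3].T
    t=(z-T[2,3])/r[:,2]
    return T[:3,3]+r*t[:,None]
def w2px(c,P):
    K,d,T=c;Ti=np.linalg.inv(T)
    rv=cv2.Rodrigues(Ti[:3,:3])[0]
    return cv2.projectPoints(np.asarray(P,float).reshape(-1,1,3),rv,Ti[:3,3],K,d)[0].reshape(-1,2)
E
python3 - <<'E'
from h import *
names=['guide','hub','gauge','pallet','latch','tray_yellow_in','tray_blue_in','latch_knob']
D={}
for n in ['top','scene']:
    im=cams.get_image(n);o=im.copy()
    for q in names:
        for k,r in enumerate(trace(n,q)[:4]):
            print(n,q,round(r['conf'],2),np.round(r['pixel']),r['region'].sum())
            D[f'{n}-{q}-{k}']=r['region']
            if r['conf']>.4:
                cs,_=cv2.findContours(r['region'].astype(np.uint8),cv2.RETR_EXTERNAL,cv2.CHAIN_APPROX_NONE);cv2.drawContours(o,cs,-1,(255,0,255),1)
    if n=='top': c=o[180:380,120:500]
    else: c=o[150:350,160:560]
    cv2.imwrite(f'pics/{n}_m.png',cv2.resize(c,None,fx=2,fy=2,interpolation=cv2.INTER_CUBIC)[:,:,::-1])
    cv2.imwrite(f'pics/{n}_raw.png',im[:,:,::-1])
np.savez_compressed('masks.npz',**D)
print(robot.get_state()['time_s'])
E
```

```text
top guide 0.57 [322. 259.] 8131
top guide 0.27 [521. 294.] 636
top hub 0.91 [324. 224.] 673
top hub 0.77 [414. 240.] 1177
top hub 0.66 [278. 173.] 312
top hub 0.18 [522. 294.] 723
top gauge 0.76 [312. 287.] 316
top pallet 0.91 [456. 294.] 2828
top latch 0.95 [282. 257.] 450
top latch 0.29 [110. 315.] 701
top tray_yellow_in 0.75 [175. 256.] 3883
top tray_blue_in 0.64 [174. 332.] 4167
top latch_knob 0.69 [281. 255.] 492
scene guide 0.9 [324. 255.] 5637
scene hub 0.94 [332. 330.] 373
scene hub 0.8 [228. 242.] 1098
scene hub 0.75 [312. 265.] 715
scene hub 0.42 [193. 267.] 701
scene gauge 0.77 [342. 234.] 284
scene gauge 0.63 [388. 322.] 2106
scene gauge 0.19 [141. 215.] 341
scene pallet 0.56 [229. 205.] 1455
scene pallet 0.18 [324. 255.] 5890
scene latch 0.61 [366. 247.] 472
scene tray_yellow_in 0.68 [462. 292.] 3730
scene tray_blue_in 0.56 [475. 242.] 2921
scene latch_knob 0.9 [366. 249.] 429
scene latch_knob 0.34 [389. 327.] 2028
1.0
```

View pics/top_m.png

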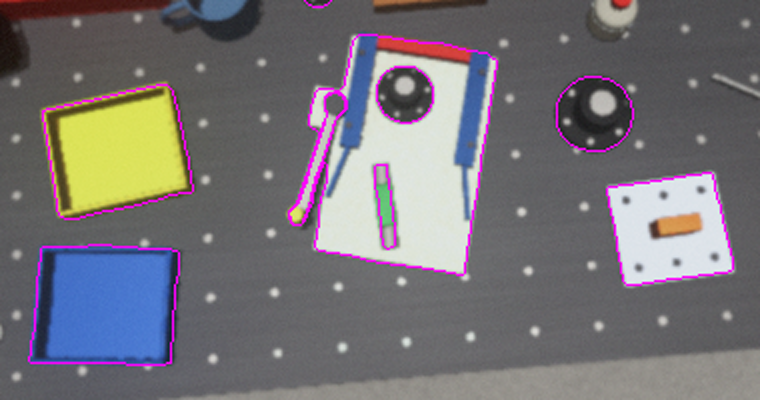

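```bash
cat > fit.py <<'E'
from h import *
from scipy.optimize import minimize
def box(x0,x1,y0,y1,z0,z1): return np.array([[x,y,z] for x in(x0,x1) for y in(y0,y1) for z in(z0,z1)])/1000.
def cyl(x,y,r,z0,z1):
    a=np.linspace(0,2*np.pi,32,endpoint=False);return np.array([[x+r*np.cos(t),y+r*np.sin(t),z] for t in a for z in(z0,z1)])/1000.
def cylx(x0,x1,r,zc):
    a=np.linspace(0,2*np.pi,24,endpoint=False);return np.array([[x,r*np.cos(t),zc+r*np.sin(t)] for t in a for x in(x0,x1)])/1000.
M={'guide':[box(-190,75,-90,90,0,20),box(-65,75,56.5,90,20,38),box(-65,75,-90,-56.5,20,38),box(60,75,-60,60,20,38)],
'hub':[cyl(0,0,35,0,12),cyl(0,0,20,12,50)],
'gauge':[box(-25,25,-11,11,0,22),cylx(-50,50,10,11)],
'pallet':[box(-60,60,-65,65,0,10),box(-10,10,-25,25,10,58)],
'tray':[box(-65,65,-75,75,-5,40)]}
S=4
def render(c,parts,p,z,off):
    x,y,t=p;Rz=np.array([[np.cos(t),-np.sin(t),0],[np.sin(t),np.cos(t),0],[0,0,1]])
    im=np.zeros((480,640),np.float32)
    u0,v0,w,h=off;im=np.zeros((h*S,w*S),np.uint8)
    for P in parts:
        q=w2px(c,P@Rz.T+[x,y,z]);q=((q-[u0,v0]+.5)*S-.5)
        cv2.fillConvexPoly(im,cv2.convexHull(np.round(q*16).astype(np.int32)),255,cv2.LINE_AA,4)
    return cv2.resize(im,(w,h),interpolation=cv2.INTER_AREA)/255.
def fit(views,name,z,p0,scale=(.01,.01,.05),fixyaw=False,ignore=None):
    # views: list of (cam,mask)
    parts=M[name];o=[]
    for c,m in views:
        v,u=np.where(m);u0,v0=max(u.min()-25,0),max(v.min()-25,0);w,h=min(u.max()+25,639)-u0,min(v.max()+25,479)-v0
        o.append((u0,v0,w,h))
    def f(p):
        if fixyaw:p=[p[0],p[1],p0[2]]
        e=0
        for (c,m),of in zip(views,o):
            u0,v0,w,h=of;mm=m[v0:v0+h,u0:u0+w].astype(float)
            d=np.abs(render(c,parts,p,z,of)-mm);e+=d.sum()/mm.sum()
        return e
    best=None
    for k in range(3):
        x0=np.array(p0 if best is None else best.x)
        sim=np.array([x0]+[x0+np.eye(3)[i]*scale[i]/(k+1) for i in range(3)])
        r=minimize(f,x0,method='Nelder-Mead',options=dict(initial_simplex=sim,xatol=1e-5,fatol=1e-6,maxiter=250))
        if best is None or r.fun<best.fun:best=r
    return best.x,best.fun
E
cat > m1.py <<'E'
from fit import *
D=np.load('masks.npz');ct=cam('top');cs=cam('scene')
jobs=[('guide','guide',0,'top-guide-0','scene-guide-0',None),('hub','hub',.02,'top-hub-0','scene-hub-2',0),('gauge','gauge',.02,'top-gauge-0','scene-gauge-0',None),
('pallet','pallet',0,'top-pallet-0','scene-pallet-0',None),('ty','tray',.005,'top-tray_yellow_in-0','scene-tray_yellow_in-0',None),('tb','tray',.005,'top-tray_blue_in-0','scene-tray_blue_in-0',None)]
for nm,mod,z,a,b,fy in jobs:
    for vs in ([(ct,D[a])],[(cs,D[b])],[(ct,D[a]),(cs,D[b])]):
        m=vs[0][1];cnt=np.argwhere(m).mean(0)[::-1];p=px2w(vs[0][0],cnt,z+.01)[0]
        res=[]
        for y0 in ([0] if mod=='hub' else ([-1.2,-.6,0,.6,1.2,1.8])):
            if mod=='guide': 
                if abs(y0)>.7: continue
                q=p[:2]+.0575*np.array([np.cos(y0),np.sin(y0)])
            else:q=p[:2]
            res.append(fit(vs,mod,z,[q[0],q[1],y0],fixyaw=mod=='hub'))
        r=min(res,key=lambda r:r[1]);print(nm,len(vs),np.round(r[0][:2]*1000,1),round(np.degrees(r[0][2]),2),round(r[1],3))
E
time python3 m1.py
```

```text
guide 1 [636.1 -32.8] -14.19 0.228
guide 1 [640.1 -24.5] -12.21 0.288
guide 2 [636.5 -32.1] -14.35 0.534
hub 1 [649.3 -22.3] 1.14 0.044
hub 1 [649.8 -22. ] 0.37 0.066
hub 2 [649.5 -22.2] 1.38 0.112
gauge 1 [515.9  12.4] 2.28 0.299
gauge 1 [519.1  12.7] 2.53 0.116
gauge 2 [517.5  12.4] 2.55 0.425
pallet 1 [ 465.2 -321.2] 3.45 0.034
pallet 1 [ 466.9 -319.6] 2.22 0.097
pallet 2 [ 465.6 -320.8] 3.5 0.136
ty 1 [608.5 322. ] 8.5 0.03
ty 1 [609.8 323.8] 7.87 0.042
ty 2 [608.9 322.9] 8.2 0.08
tb 1 [429.9 340. ] -6.19 0.026
tb 1 [431.9 341.5] -5.41 0.046
tb 2 [430.5 341.1] -5.2 0.082
real	0m46.534s
user	0m38.818s
sys	0m0.343s
```

View pics/scene_m.png

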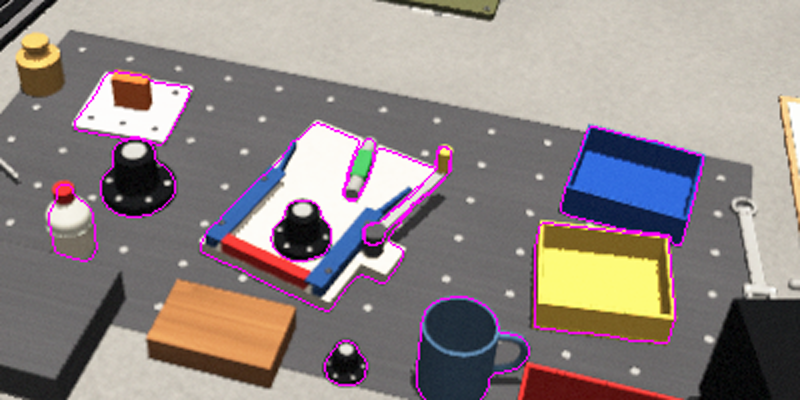

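```bash
cat > m2.py <<'E'
from fit import *
import fit as F
D=np.load('masks.npz');ct=cam('top');cs=cam('scene')
def fill(m):
    c,_=cv2.findContours(m.astype(np.uint8),cv2.RETR_EXTERNAL,cv2.CHAIN_APPROX_NONE);o=np.zeros(m.shape,np.uint8);cv2.drawContours(o,[max(c,key=len)],-1,1,-1);return o>0
F.M['guide']=F.M['guide']+[box(-45,5,85,120,0,20)]
mt=fill(D['top-guide-0']|D['top-latch-0']|D['top-gauge-0']|D['top-hub-0']);ms=fill(D['scene-guide-0']|D['scene-latch-0']|D['scene-gauge-0']|D['scene-hub-2'])
F.M['guide']+= [box(-160,-20,85,99,42,50),cyl(-160,92,9,50,82),cyl(-20,92,13,40,60)]
for vs in ([(ct,mt)],[(cs,ms)],[(ct,mt),(cs,ms)]):
    r=fit(vs,'guide',0,[.637,-.03,-.24]);print(np.round(r[0][:2]*1000,1),np.degrees(r[0][2]),r[1])
x,y,t=r[0]
def g2w(p): return np.array([x+np.cos(t)*p[0]-np.sin(t)*p[1],y+np.sin(t)*p[0]+np.cos(t)*p[1],p[2]])
for n,c in (('top',ct),('scene',cs)):
    im=cv2.imread(f'pics/{n}_raw.png');im=cv2.resize(im,None,fx=3,fy=3,interpolation=cv2.INTER_CUBIC)
    def L(ps,col):
        q=w2px(c,[g2w(np.array(p)/1000) for p in ps]);cv2.polylines(im,[np.round(((q+.5)*3-.5)*8).astype(np.int32)],True,col,1,cv2.LINE_AA,3)
    L([(-190,-90,20),(75,-90,20),(75,90,20),(-190,90,20)],(0,0,255))
    for s in(1,-1):L([(-65,s*56.5,38),(75,s*56.5,38),(75,s*90,38),(-65,s*90,38)],(0,255,0))
    L([(60,-56,38),(60,56,38)],(255,255,0));L([(-160,92,82),(-160,93,82)],(0,0,255));L([(-160,92,50),(-20,92,50)],(0,0,255))
    h=w2px(c,[g2w(np.array([-50,0,20])/1000)])[0]*3
    u,v=h.astype(int);cv2.imwrite(f'pics/{n}_g.png',im[max(v-270,0):v+270,u-330:u+330])
E
python3 m2.py
```

```text
[636.1 -32.8] -14.323170426965445 0.060698689956331875
[636.9 -30.2] -14.863371787504692 0.08563996333202377
[636.4 -31.9] -14.723845881519889 0.15248637596903153
```

View pics/top_g.png

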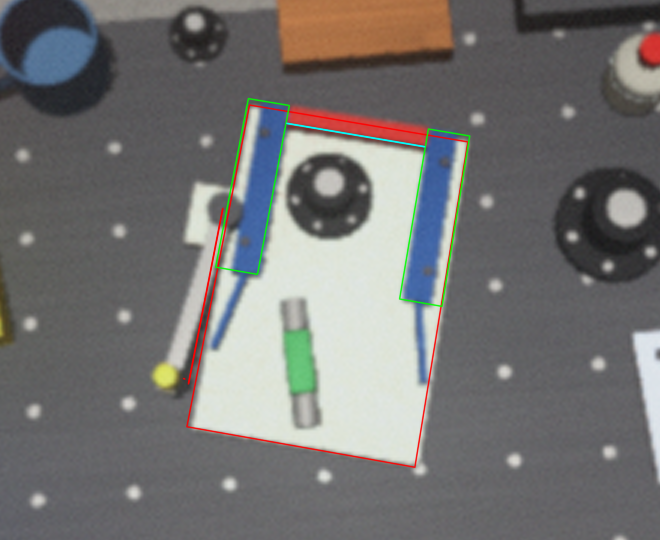

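View pics/scene_g.png

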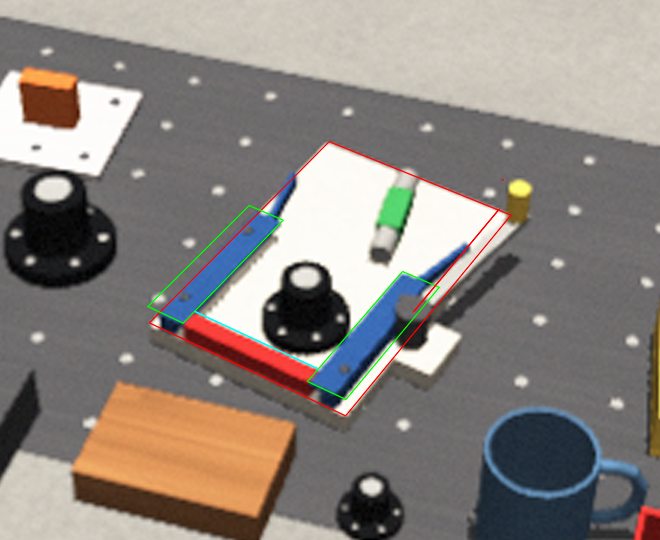

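Request:
carry_out:
  steps:
    - [-24, -38, 0, 0, 0, 0]
    - [-24, -38, 0, 0, 0, 0]
    - [-24, -38, 0, 0, 0, 0]
    - [-24, -38, 0, 0, 0, 0]
    - [-24, -38, 0, 0, 0, 0]

```text
time_s: 1.5
position: [0.3583, -0.4029, 0.2204]
tool_rot: [-0.0, 0.823, -0.568, 0.0]
force: [0.5, 0.2, -0.5]
grip_width: 0.0881
```

Request:
carry_out:
  steps:
    - [-24, -38, 0, 0, 0, 0]
    - [-24, -38, 0, 0, 0, 0]
    - [-24, -38, 0, 0, 0, 0]
    - [-24, -38, 0, 0, 0, 0]
    - [-24, -38, 0, 0, 0, 0]

```text
time_s: 2.0
position: [0.4932, -0.2231, 0.2204]
tool_rot: [-0.0, 0.823, -0.568, 0.0]
force: [0.4, -1.3, 0.0]
grip_width: 0.088
```

Request:
carry_out:
  steps:
    - [-24, -38, 0, 0, 0, 0]
    - [-24, -38, 0, 0, 0, 0]
    - [-24, -38, 0, 0, 0, 0]
    - [-24, -38, 0, 0, 0, 0]
    - [-20, -30, 0, 0, 0, 0]

```text
time_s: 2.5
position: [0.6225, -0.0483, 0.2203]
tool_rot: [-0.001, 0.824, -0.567, 0.0]
force: [-0.0, 0.5, 0.6]
grip_width: 0.088
```

```bash
cat > wl.py <<'E'
import sys
from h import *
import pickle
def look(tag):
    s=robot.get_state();im=cams.get_image('wrist');cv2.imwrite(f'pics/{tag}.png',im[:,:,::-1]);pickle.dump(s,open(f'{tag}.pkl','wb'));return s,im
if __name__=='__main__':
    s,im=look(sys.argv[1]);M=T_of(s)
    print(s['time_s'],np.round(s['position'],4),'azx',np.degrees(np.arctan2(M[1,0],M[0,0])),np.round(s['joint_pos'],2),s['force'],s['grip_width'])
E
python3 wl.py w1
```

```text
2.5 [ 0.6225 -0.0483  0.2203] azx -69.03489804131574 [ 0.07  0.68 -0.12  1.57  0.1   0.89 -1.29] [-0.00365879  0.52352147  0.57383366] 0.08797178450671077
```

View pics/w1.png

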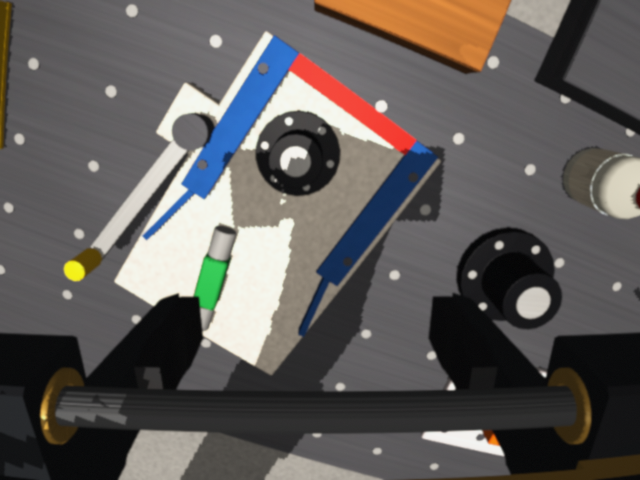

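```bash
cat > ov.py <<'E'
from h import *
import pickle,sys
def ov(tag,out,g,crop,f,hub=None,gau=None,latch=None):
    x,y,t=g;s=pickle.load(open(tag+'.pkl','rb'));c=cam('wrist',s)
    im=cv2.imread(f'pics/{tag}.png');im=cv2.resize(im,None,fx=f,fy=f,interpolation=cv2.INTER_CUBIC)
    def g2w(p): p=np.array(p)/1000;return np.array([x+np.cos(t)*p[0]-np.sin(t)*p[1],y+np.sin(t)*p[0]+np.cos(t)*p[1],p[2]])
    def L(W,col):
        q=w2px(c,W);cv2.polylines(im,[np.round(((q+.5)*f-.5)*8).astype(np.int32)],True,col,1,cv2.LINE_AA,3)
    L([g2w(p) for p in [(-190,-90,20),(75,-90,20),(75,90,20),(-190,90,20)]],(0,0,255))
    for k in(1,-1):
        L([g2w(p) for p in [(-65,k*56.5,38),(75,k*56.5,38),(75,k*78,38),(-65,k*78,38)]],(0,255,0))
    L([g2w(p) for p in [(60,-56,38),(60,56,38)]],(255,255,0))
    a=np.linspace(0,6.28,48)
    def circ(cx,cy,r,z,col): L([(cx+r*np.cos(u),cy+r*np.sin(u),z) for u in a],col)
    if hub is not None: circ(*hub,.035,.032,(0,255,255));circ(*hub,.020,.070,(255,0,255))
    if gau is not None:
        gx,gy,gt=gau
        L([(gx+np.cos(gt)*p-np.sin(gt)*q,gy+np.sin(gt)*p+np.cos(gt)*q,.042) for p,q in ((-.025,-.011),(.025,-.011),(.025,.011),(-.025,.011))],(255,0,255))
    if latch is not None:
        p=g2w((-20,92,50));k=g2w((-20-140*np.sin(latch),92-140*np.cos(latch),82));circ(k[0],k[1],.009,.082,(255,0,255));circ(p[0],p[1],.009,.05,(255,0,255))
    u0,v0,u1,v1=crop;cv2.imwrite(f'pics/{out}.png',im[v0*f:v1*f,u0*f:u1*f])
E
python3 - <<'E'
from ov import *
ov('w1','w1o',(.6364,-.0319,np.radians(-14.6)),(50,10,450,390),2,(.6495,-.0222),(.5175,.0124,np.radians(2.5)),1.62)
E
```

```text
(no output)
```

View pics/w1o.png

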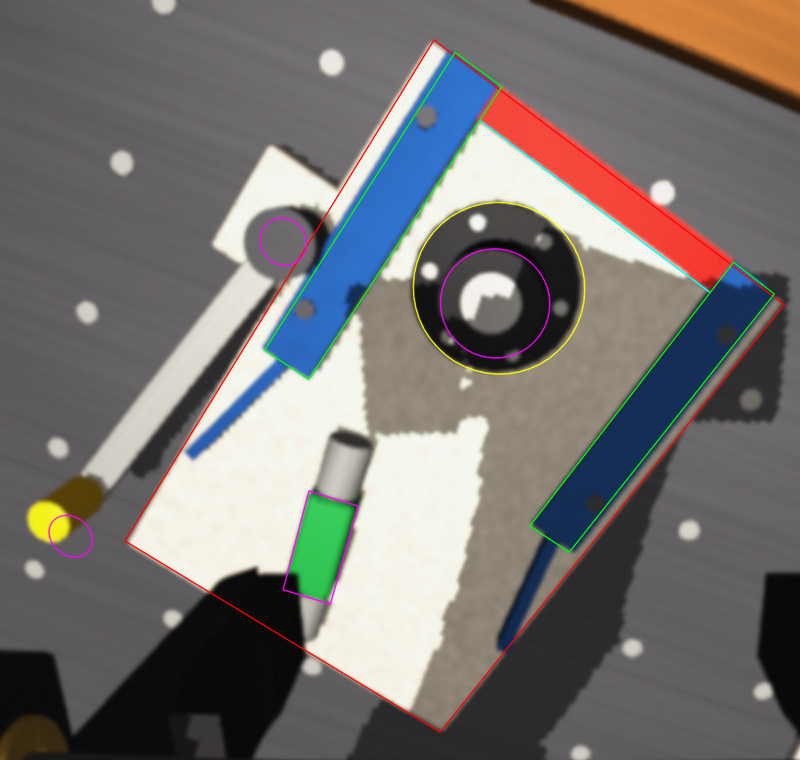

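Request:
carry_out:
  steps:
    - [-15, -34, 18, 0, 0, 0]
    - [0, 0, 45, 0, 0, 0]
    - [0, 0, 45, 0, 0, 0]
    - [0, 0, 40, 0, 0, 0]
    - [0, 0, 20, 0, 0, 0]

```text
time_s: 3.05
position: [0.6448, -0.0255, 0.0484]
tool_rot: [0.002, 0.823, -0.567, -0.002]
force: [-0.0, 0.9, -0.2]
grip_width: 0.0883
```

Request:
carry_out:
  steps:
    - [0, 0, 0, 0, 0, 0]
    - [0, 0, 0, 0, 0, 0]
    - [0, 0, 0, 0, 0, 0]
    - [0, 0, 0, 0, 0, 0]
    - [0, 0, 0, 0, 0, 0]
  jaw: 255
  squeeze: 25

```text
time_s: 3.55
position: [0.6482, -0.0254, 0.0536]
tool_rot: [-0.001, 0.823, -0.568, 0.001]
force: [0.7, -0.5, -0.2]
grip_width: 0.05
```

Request:
carry_out:
  steps:
    - [0, 0, 0, 0, 0, 0]
    - [0, 0, 0, 0, 0, 0]
    - [0, 0, 0, 0, 0, 0]
    - [0, 0, 0, 0, 0, 0]
    - [0, 0, 0, 0, 0, 0]

```text
time_s: 4.05
position: [0.6474, -0.0253, 0.0522]
tool_rot: [0.0, 0.823, -0.568, -0.0]
force: [0.5, -0.1, 0.0]
grip_width: 0.0102
```

```bash
python3 wl.py w2
```

```text
4.05 [ 0.6474 -0.0253  0.0522] azx -69.15594561325067 [ 0.02  0.93 -0.09  1.61  0.13  0.61 -1.36] [ 0.53451659 -0.11480837  0.04228839] 0.010231447979376364
```

View pics/w2.png

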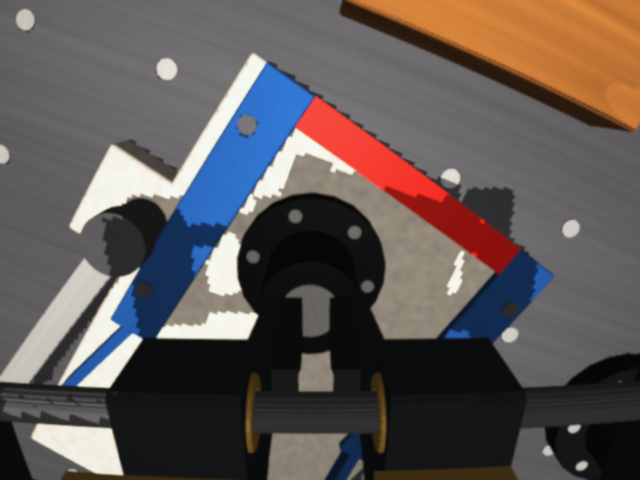

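```bash
python3 - <<'E'
from ov import *
ov('w2','w2o',(.6364,-.0319,np.radians(-14.6)),(50,40,600,480),1,(.6495,-.0222))
s=pickle.load(open('w2.pkl','rb'));M=T_of(s)
im=cv2.imread('pics/w2o.png');c=cam('wrist',s)
for p in ([0,0,0],[0,0,.011],[0,0,-.008],[.005,0,.011],[-.005,0,.011],[.005,.009,.011],[.005,-.009,.011]):
    q=w2px(c,[(M@np.r_[p,1])[:3]])[0];print(p,q);cv2.circle(im,(int(q[0]-50),int(q[1]-40)),2,(0,255,0),-1)
cv2.imwrite('pics/w2o.png',im)
im=cams.get_image('top')[170:330,240:420];cv2.imwrite('pics/t2.png',cv2.resize(im,None,fx=4,fy=4,interpolation=cv2.INTER_CUBIC)[:,:,::-1])
E
```

```text
[0, 0, 0] [318.13037704 296.72525763]
[0, 0, 0.011] [317.99105907 285.72806554]
[0, 0, -0.008] [318.24173679 305.53001938]
[0.005, 0, 0.011] [329.15155939 285.72918851]
[-0.005, 0, 0.011] [306.82953436 285.72010478]
[0.005, 0.009, 0.011] [328.9283518  303.72129735]
[0.005, -0.009, 0.011] [329.37675051 267.14811473]
```

View pics/w2o.png

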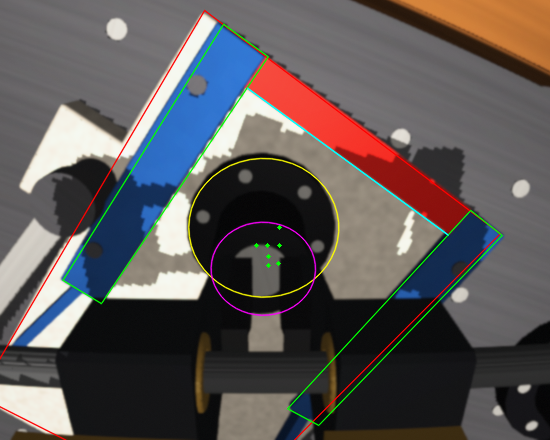

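View pics/t2.png

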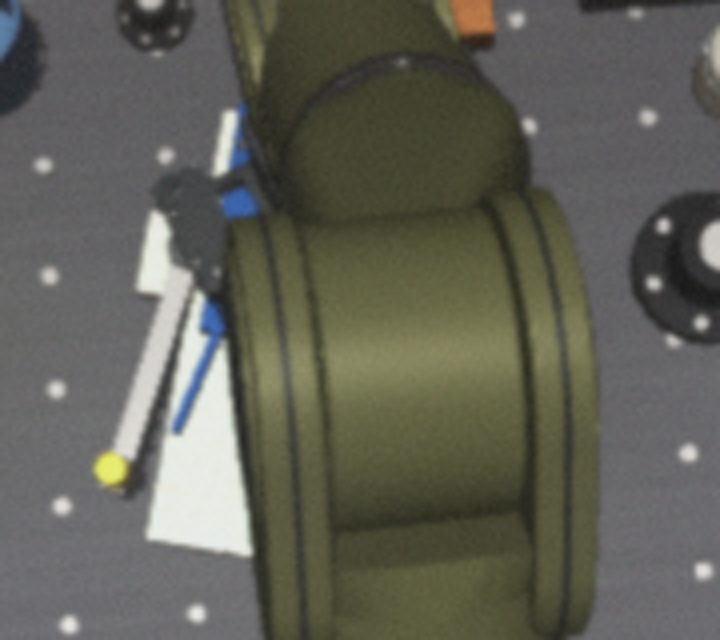

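```bash
python3 - <<'E'
from h import *
im=cams.get_image('scene')[180:320,240:420];cv2.imwrite('pics/s3.png',cv2.resize(im,None,fx=4,fy=4,interpolation=cv2.INTER_CUBIC)[:,:,::-1])
im=cams.get_image('wrist')[180:400,200:440];im=cv2.convertScaleAbs(im,alpha=2.5,beta=20);cv2.imwrite('pics/w3.png',cv2.resize(im,None,fx=3,fy=2.7,interpolation=cv2.INTER_CUBIC)[:,:,::-1])
print(robot.get_state()['grip_width'],robot.get_state()['joint_torque'])
E
```

```text
0.0006591279424281607 [ 5.07226287e-04 -5.85393941e+01  3.04662168e-02 -1.12531194e+01
 -1.05822855e-02 -7.03198090e-02  6.14556529e-05]
```

View pics/s3.png

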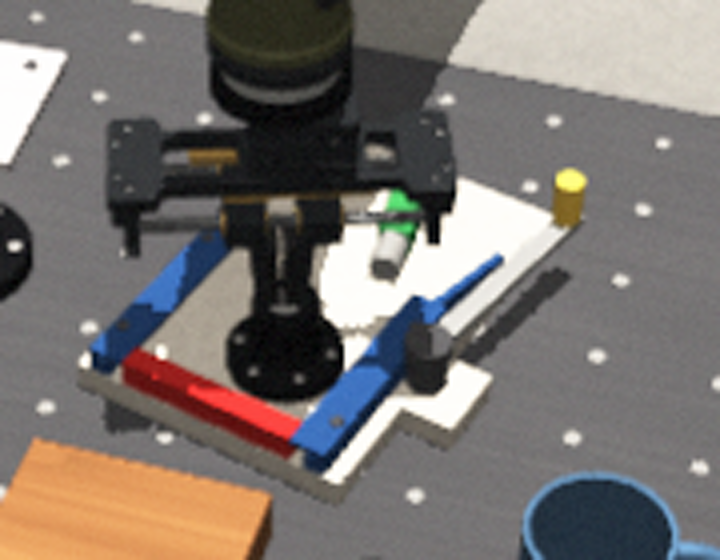

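View pics/w3.png

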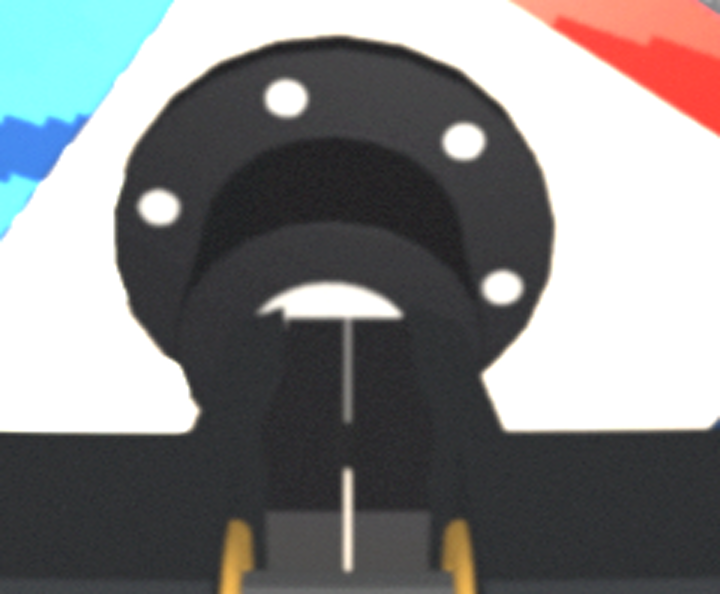

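```bash
python3 - <<'E'
from h import *
print(robot.tip_extent,[a for a in dir(robot) if a[0]!='_'])
s=robot.get_state();print(s['position'],s['force'],s['grip_width'],s['time_s'])
# silhouettes of fingers tips in scene: project candidates
c=cam('scene');M=T_of(s)
for z in (.011,0,-.01,-.02,-.03): print(z,w2px(c,[(M@[0,0,z,1])[:3]])[0]*1-[240,180])
c=cam('wrist',s)
for z in (.011,0,-.01,-.02,-.03): print(z,w2px(c,[(M@[0,-.009,z,1])[:3]])[0])
E
```

```text
0.011 ['PlanningError', 'close_job', 'get_state', 'tip_extent']
[ 0.6473704  -0.0253292   0.05215191] [0.13968353 0.3800348  0.63570267] 0.0006591279424281607 4.25
0.011 [69.43413973 82.29648018]
0 [69.42324996 78.91220107]
-0.01 [69.41328321 75.80185293]
-0.02 [69.40325235 72.65887997]
-0.03 [69.39315708 69.48278855]
0.011 [318.04150124 267.1452257 ]
0 [318.18664589 277.26732229]
-0.01 [318.33359078 287.53197976]
-0.02 [318.49728482 298.98702544]
-0.03 [318.68067467 311.84626102]
```

Request:
carry_out:
  steps:
    - [2, -3, 0, 0, 0, 0]
    - [0, 0, 0, 0, 0, 0]
    - [0, 0, 0, 0, 0, 0]
    - [0, 0, 0, 0, 0, 0]
    - [0, 0, 0, 0, 0, 0]
  jaw: 0

```text
time_s: 4.75
position: [0.6508, -0.0261, 0.0522]
tool_rot: [0.0, 0.823, -0.567, -0.0]
force: [0.6, 0.1, 0.5]
grip_width: 0.0383
```

Request:
carry_out:
  steps:
    - [0, 0, 0, 0, 0, 0]
    - [0, 0, 0, 0, 0, 0]
    - [0, 0, 2, 0, 0, 0]
    - [0, 0, 4, 0, 0, 0]
    - [0, 0, 3, 0, 0, 0]

```text
time_s: 5.25
position: [0.6507, -0.0262, 0.0427]
tool_rot: [0.0, 0.823, -0.567, -0.0]
force: [0.4, 0.3, 0.5]
grip_width: 0.0782
```

```bash
python3 wl.py w4
```

```text
5.25 [ 0.6507 -0.0262  0.0427] azx -69.15136500982227 [ 0.02  0.95 -0.09  1.6   0.14  0.6  -1.35] [0.40664164 0.28862624 0.45890519] 0.07821072616381866
```

View pics/w4.png

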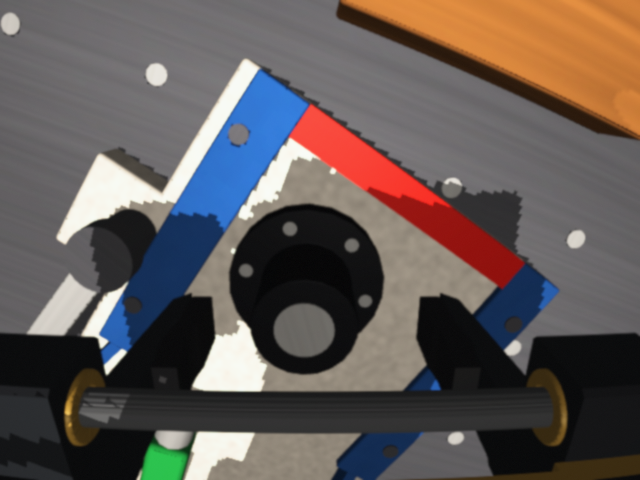

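```bash
cat > tl.py <<'E'
from h import *
import pickle
def totool(s,p):
    M=T_of(s);return np.linalg.inv(M)@np.r_[p,1]
E
python3 - <<'E'
from tl import *
s=pickle.load(open('w4.pkl','rb'));c=cam('wrist',s)
for uv,z in (((307,279),.032),((303.5,330),.07)):
    p=px2w(c,[uv],z)[0];print(p,totool(s,p)*1000)
for z in (.011,-.018):
  for y in (-.009,0,.009): print(z,y,w2px(c,[(T_of(s)@[.039,y,z,1])[:3],(T_of(s)@[-.039,y,z,1])[:3]]).round())
E
```

```text
[ 0.65213587 -0.02036273  0.032     ] [  -4.89838388   -3.406089     10.7342263  1000.        ]
[ 0.64880136 -0.02099786  0.07      ] [-5.49343415e+00 -4.73597378e-02 -2.72642893e+01  1.00000000e+03]
0.011 -0.009 [[406. 267.]
 [230. 267.]]
0.011 0 [[405. 286.]
 [231. 285.]]
0.011 0.009 [[403. 303.]
 [233. 303.]]
-0.018 -0.009 [[421. 296.]
 [216. 296.]]
-0.018 0 [[419. 317.]
 [218. 317.]]
-0.018 0.009 [[417. 337.]
 [219. 337.]]
```

Request:
carry_out:
  steps:
    - [-5, -2, 0, 0, 0, 0]
    - [0, 0, 6, 0, 0, 0]
    - [0, 0, 7, 0, 0, 0]
    - [0, 0, 6, 0, 0, 0]
    - [0, 0, 0, 0, 0, 0]

```text
time_s: 5.8
position: [0.65, -0.0209, 0.0229]
tool_rot: [0.001, 0.823, -0.568, -0.001]
force: [-0.2, 0.5, -0.4]
grip_width: 0.0878
```

Request:
carry_out:
  steps:
    - [0, 0, 0, 0, 0, 0]
    - [0, 0, 0, 0, 0, 0]
    - [0, 0, 0, 0, 0, 0]
    - [0, 0, 0, 0, 0, 0]
    - [0, 0, 0, 0, 0, 0]
  jaw: 255
  squeeze: 25

```text
time_s: 6.3
position: [0.6511, -0.0207, 0.0244]
tool_rot: [-0.0, 0.823, -0.568, 0.0]
force: [0.0, -0.2, 0.4]
grip_width: 0.0503
```

Request:
carry_out:
  steps:
    - [0, 0, 0, 0, 0, 0]
    - [0, 0, 0, 0, 0, 0]
    - [0, 0, 0, 0, 0, 0]
    - [0, 0, 0, 0, 0, 0]
    - [0, 0, 0, 0, 0, 0]

```text
time_s: 6.8
position: [0.6511, -0.0208, 0.0243]
tool_rot: [0.0, 0.823, -0.568, 0.0]
force: [-0.7, -0.1, 0.4]
grip_width: 0.0389
```

Request:
carry_out:
  steps:
    - [0, 0, -30, 0, 0, 0]
    - [0, 0, -40, 0, 0, 0]
    - [-10, -3, -40, 0, 0, 0]
    - [-35, -9, 0, 0, 0, 0]
    - [-40, -10, 0, 0, 0, 0]

```text
time_s: 7.3
position: [0.6423, 0.0652, 0.1357]
tool_rot: [-0.0, 0.822, -0.569, 0.002]
force: [-0.6, 0.1, -2.0]
grip_width: 0.0385
```

Request:
carry_out:
  steps:
    - [-40, -10, 0, 0, 0, 0]
    - [-40, -10, 0, 0, 0, 0]
    - [-40, -10, 0, 0, 0, 0]
    - [-40, -10, 0, 0, 0, 0]
    - [-40, -10, 0, 0, 0, 0]

```text
time_s: 7.8
position: [0.6159, 0.2728, 0.1337]
tool_rot: [0.001, 0.823, -0.567, -0.0]
force: [0.4, -0.3, -2.9]
grip_width: 0.0386
```

Request:
carry_out:
  steps:
    - [-35, -8, 0, 0, 0, 0]
    - [-15, -3, 0, 0, 0, 0]
    - [0, 0, 0, 0, 0, 0]
    - [0, 0, 0, 0, 0, 0]
    - [0, 0, 0, 0, 0, 0]

```text
time_s: 8.3
position: [0.6106, 0.3179, 0.1341]
tool_rot: [0.001, 0.822, -0.569, 0.001]
force: [-0.0, 0.3, -1.9]
grip_width: 0.0386
```

```bash
python3 wl.py w5; python3 -c "
from tl import *
s=robot.get_state();print(totool(s,[.609,.3225,.012])*1000)"
```

```text
8.3 [0.6106 0.3179 0.1341] azx -69.38393484937853 [-0.53  0.87 -0.04  1.43  0.05  0.84 -1.8 ] [-0.02481202  0.27658232 -1.8774086 ] 0.03860663476147351
[-4.82662958e+00 -9.55561355e-02  1.22165340e+02  1.00000000e+03]
```

View pics/w5.png

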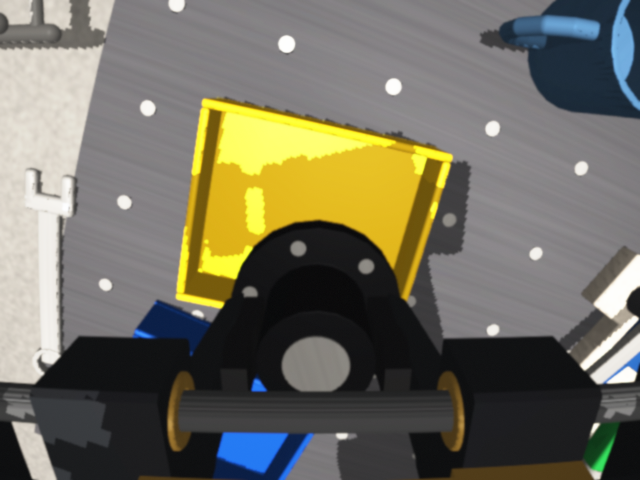

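The hub is held (force −2 N) above the yellow tray, and the tray lies where I measured it.

Request:
carry_out:
  steps:
    - [-5, 0, 20, 0, 0, 0]
    - [0, 0, 35, 0, 0, 0]
    - [0, 0, 35, 0, 0, 0]
    - [0, 0, 20, 0, 0, 0]
    - [0, 0, 8, 0, 0, 0]

```text
time_s: 8.85
position: [0.6067, 0.3235, 0.0137]
tool_rot: [0.002, 0.823, -0.568, -0.0]
force: [0.2, -0.6, -2.2]
grip_width: 0.0392
```

Request:
carry_out:
  steps:
    - [0, 0, 3, 0, 0, 0]
    - [0, 0, 0, 0, 0, 0]
    - [0, 0, 0, 0, 0, 0]
    - [0, 0, 0, 0, 0, 0]
    - [0, 0, 0, 0, 0, 0]

```text
time_s: 9.35
position: [0.6081, 0.3268, 0.0141]
tool_rot: [-0.001, 0.823, -0.568, 0.0]
force: [-0.7, -0.6, -2.2]
grip_width: 0.0382
```

Request:
carry_out:
  steps:
    - [0, 0, 0, 0, 0, 0]
    - [0, 0, 0, 0, 0, 0]
    - [0, 0, 0, 0, 0, 0]
    - [0, 0, 0, 0, 0, 0]
    - [0, 0, 0, 0, 0, 0]
  jaw: 90

```text
time_s: 9.85
position: [0.6076, 0.3266, 0.0133]
tool_rot: [-0.0, 0.823, -0.568, 0.0]
force: [0.1, -0.3, 0.3]
grip_width: 0.057
```

```bash
python3 wl.py w6
```

```text
9.85 [0.6076 0.3266 0.0133] azx -69.15289367127758 [-0.54  1.03 -0.04  1.47  0.06  0.64 -1.82] [ 0.10603261 -0.26005105  0.33299838] 0.05696032607125541
```

View pics/w6.png

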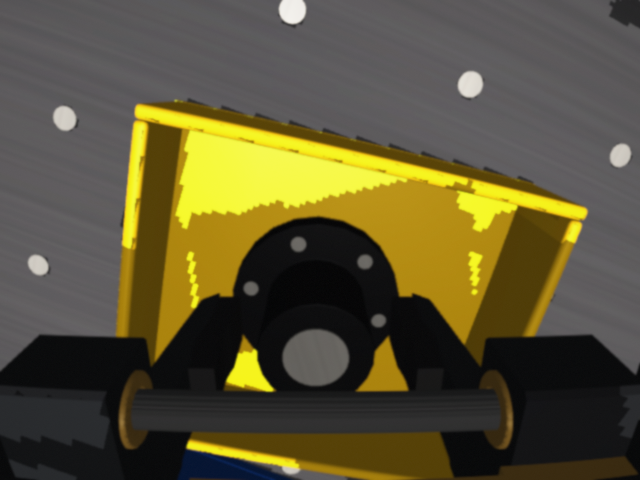

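Request:
carry_out:
  steps:
    - [0, 0, -30, 0, 0, 0]
    - [0, 0, -40, 0, 0, 0]
    - [0, 0, -40, 0, 0, 6.2]
    - [0, 0, -15, 0, 0, 6.2]
    - [0, 0, 0, 0, 0, 6.2]

```text
time_s: 10.4
position: [0.6097, 0.3277, 0.142]
tool_rot: [-0.003, 0.719, -0.695, 0.001]
force: [1.3, 0.5, 0.0]
grip_width: 0.0571
```

Request:
carry_out:
  steps:
    - [39, 13, 0, 0, 0, 0]
    - [39, 13, 0, 0, 0, 0]
    - [39, 13, 0, 0, 0, 0]
    - [39, 13, 0, 0, 0, 0]
    - [39, 13, 0, 0, 0, 0]

```text
time_s: 10.9
position: [0.5498, 0.1277, 0.1384]
tool_rot: [-0.0, 0.721, -0.693, 0.0]
force: [0.3, 0.2, 1.0]
grip_width: 0.0571
```

Request:
carry_out:
  steps:
    - [39, 13, 0, 0, 0, 0]
    - [39, 13, 0, 0, 0, 0]
    - [37, 13, 0, 0, 0, 0]
    - [0, 0, 0, 0, 0, 0]
    - [0, 0, 0, 0, 0, 0]

```text
time_s: 11.4
position: [0.516, 0.0119, 0.1385]
tool_rot: [-0.0, 0.72, -0.694, 0.0]
force: [-0.7, -0.1, 0.3]
grip_width: 0.057
```

```bash
python3 wl.py w7; python3 - <<'E'
from ov import *
ov('w7','w7o',(.6364,-.0319,np.radians(-14.6)),(0,0,640,480),1,None,(.5175,.0124,np.radians(2.5)),1.7)
E
```

```text
11.4 [0.516  0.0119 0.1385] azx -87.88918756435399 [-0.1   0.67 -0.02  1.98  0.03  0.49 -1.68] [-0.65499807 -0.09113545  0.33540522] 0.05695636473094661
```

View pics/w7o.png

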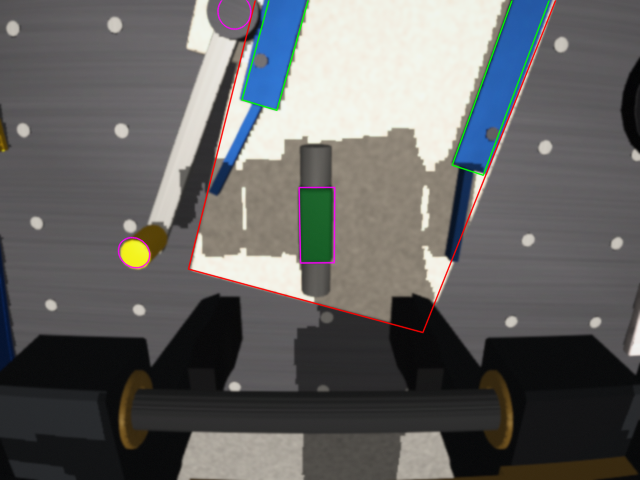

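Request:
carry_out:
  steps:
    - [0, -1, 35, 0, 0, 0]
    - [0, 0, 40, 0, 0, 0]
    - [0, 0, 30, 0, 0, 0]
    - [0, 0, 18, 0, 0, 0]
    - [0, 0, 7, 0, 0, 0]

```text
time_s: 11.95
position: [0.5164, 0.0149, 0.0063]
tool_rot: [0.0, 0.722, -0.692, -0.001]
force: [-1.3, -0.7, 0.0]
grip_width: 0.057
```

Request:
carry_out:
  steps:
    - [0, 0, 0, 0, 0, 0]
    - [0, 0, 0, 0, 0, 0]
    - [0, 0, 0, 0, 0, 0]
    - [0, 0, 0, 0, 0, 0]
    - [0, 0, 0, 0, 0, 0]
  jaw: 255

```text
time_s: 12.45
position: [0.5174, 0.0127, 0.009]
tool_rot: [-0.001, 0.721, -0.693, 0.001]
force: [0.3, -0.0, 4.2]
grip_width: 0.0216
```

Request:
carry_out:
  steps:
    - [0, 0, -25, 0, 0, 0]
    - [0, 0, -40, 0, 0, 0]
    - [0, 0, -20, 0, 0, 4]
    - [0, 0, 0, 0, 0, 3.7]
    - [-30, 11, 0, 0, 0, 0]

```text
time_s: 12.95
position: [0.5105, 0.0388, 0.0945]
tool_rot: [0.0, -0.669, 0.743, -0.003]
force: [-0.1, 0.2, -2.1]
grip_width: 0.0222
```

Request:
carry_out:
  steps:
    - [-40, 15, 0, 0, 0, 0]
    - [-40, 15, 0, 0, 0, 0]
    - [-40, 15, 0, 0, 0, 0]
    - [-40, 15, 0, 0, 0, 0]
    - [-40, 15, 0, 0, 0, 0]

```text
time_s: 13.45
position: [0.4522, 0.2514, 0.0933]
tool_rot: [-0.0, -0.673, 0.74, 0.0]
force: [1.3, 0.7, -1.6]
grip_width: 0.022
```

Request:
carry_out:
  steps:
    - [-40, 15, 0, 0, 0, 0]
    - [-35, 13, 0, 0, 0, 0]
    - [-13, 5, 0, 0, 0, 0]
    - [0, 0, 0, 0, 0, 0]
    - [0, 0, 0, 0, 0, 0]

```text
time_s: 13.95
position: [0.429, 0.3386, 0.0932]
tool_rot: [-0.001, -0.672, 0.74, -0.001]
force: [0.2, -0.4, -1.8]
grip_width: 0.0216
```

```bash
python3 wl.py w8; python3 -c "
from tl import *
s=robot.get_state();print(totool(s,[.4305,.341,-.003])*1000)"
```

```text
13.95 [0.429  0.3386 0.0932] azx -95.54171603686525 [-0.83  0.78  0.12  1.92 -0.2   0.45 -2.23] [ 0.2277547  -0.39794928 -1.81458848] 0.021565037210286436
[-3.43875004e+00 -7.80967281e-01  9.61871597e+01  1.00000000e+03]
```

View pics/w8.png

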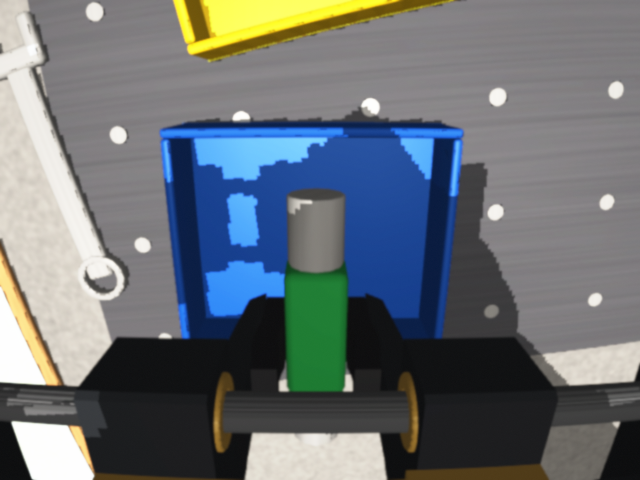

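Request:
carry_out:
  steps:
    - [-3, -1, 20, 0, 0, 0]
    - [0, 0, 35, 0, 0, 0]
    - [0, 0, 25, 0, 0, 0]
    - [0, 0, 12, 0, 0, 0]
    - [0, 0, 3, 0, 0, 0]

```text
time_s: 14.5
position: [0.4301, 0.3412, -0.0028]
tool_rot: [-0.001, -0.672, 0.741, -0.0]
force: [-0.1, -0.1, -1.3]
grip_width: 0.0217
```

Request:
carry_out:
  steps:
    - [0, 0, 1, 0, 0, 0]
    - [0, 0, 0, 0, 0, 0]
    - [0, 0, 0, 0, 0, 0]
    - [0, 0, 0, 0, 0, 0]
    - [0, 0, 0, 0, 0, 0]

```text
time_s: 15.0
position: [0.43, 0.3438, -0.0023]
tool_rot: [0.0, -0.673, 0.74, -0.0]
force: [0.4, 0.0, -1.5]
grip_width: 0.0217
```

Request:
carry_out:
  steps:
    - [0, 0, 0, 0, 0, 0]
    - [0, 0, 0, 0, 0, 0]
    - [0, 0, 0, 0, 0, 0]
    - [0, 0, 0, 0, 0, 0]
    - [0, 0, 0, 0, 0, 0]
  jaw: 130

```text
time_s: 15.5
position: [0.4299, 0.3435, -0.0028]
tool_rot: [-0.0, -0.673, 0.74, -0.0]
force: [-0.2, -0.5, 0.4]
grip_width: 0.0437
```

```bash
python3 wl.py w9
```

```text
15.5 [ 0.4299  0.3435 -0.0028] azx -95.45623329469194 [-0.8   0.95  0.07  1.93 -0.22  0.27 -2.21] [-0.22172105 -0.48098351  0.42612058] 0.043698384470730406
```

View pics/w9.png

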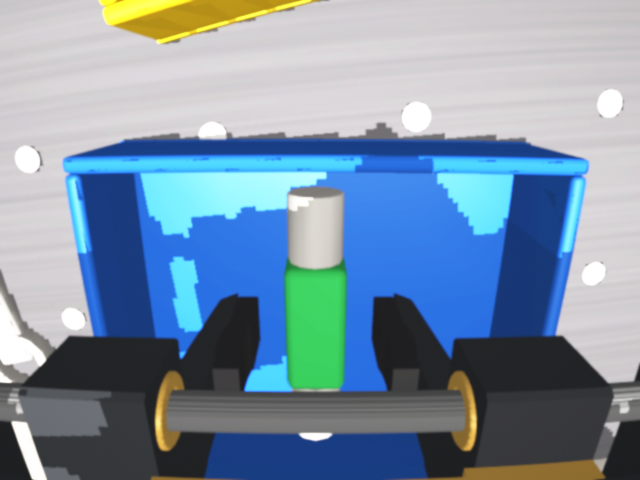

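```bash
cat > plan.py <<'E'
from tl import *
def az(s): M=T_of(s);return np.degrees(np.arctan2(M[1,0],M[0,0]))
def plan(p0,a0,p1,a1,n):
    # down tool; straight line, uniform; returns tool rows (shift applied before turn within a row: shift in axes as row begins)
    rows=[]
    for i in range(n):
        a=np.radians(a0+(a1-a0)*i/n);d=(np.array(p1)-p0)*1000/n
        rows.append([round(d[0]*np.cos(a)+d[1]*np.sin(a),1),round(d[0]*np.sin(a)-d[1]*np.cos(a),1),round(-d[2],1),0,0,round(-(a1-a0)/n,2)])
    return rows
E
python3 - <<'E'
from plan import *
s=robot.get_state();p=np.array([.4299,.3435,.17])
for r in plan(p,-95.45,[.4655,-.321,.17],3.5,18):print(r)
E
```

```text
[np.float64(36.6), np.float64(-5.5), np.float64(-0.0), 0, 0, -5.5]
[np.float64(36.9), np.float64(-1.9), np.float64(-0.0), 0, 0, -5.5]
[np.float64(36.9), np.float64(1.6), np.float64(-0.0), 0, 0, -5.5]
[np.float64(36.6), np.float64(5.1), np.float64(-0.0), 0, 0, -5.5]
[np.float64(36.0), np.float64(8.6), np.float64(-0.0), 0, 0, -5.5]
[np.float64(35.0), np.float64(12.0), np.float64(-0.0), 0, 0, -5.5]
[np.float64(33.6), np.float64(15.3), np.float64(-0.0), 0, 0, -5.5]
[np.float64(32.0), np.float64(18.5), np.float64(-0.0), 0, 0, -5.5]
[np.float64(30.1), np.float64(21.4), np.float64(-0.0), 0, 0, -5.5]
[np.float64(27.9), np.float64(24.2), np.float64(-0.0), 0, 0, -5.5]
[np.float64(25.5), np.float64(26.8), np.float64(-0.0), 0, 0, -5.5]
[np.float64(22.8), np.float64(29.1), np.float64(-0.0), 0, 0, -5.5]
[np.float64(19.9), np.float64(31.2), np.float64(-0.0), 0, 0, -5.5]
[np.float64(16.8), np.float64(32.9), np.float64(-0.0), 0, 0, -5.5]
[np.float64(13.6), np.float64(34.4), np.float64(-0.0), 0, 0, -5.5]
[np.float64(10.2), np.float64(35.5), np.float64(-0.0), 0, 0, -5.5]
[np.float64(6.8), np.float64(36.3), np.float64(-0.0), 0, 0, -5.5]
[np.float64(3.3), np.float64(36.8), np.float64(-0.0), 0, 0, -5.5]
```

Request:
carry_out:
  steps:
    - [0, 0, -30, 0, 0, 0]
    - [0, 0, -45, 0, 0, 0]
    - [0, 0, -45, 0, 0, 0]
    - [0, 0, -45, 0, 0, 0]
    - [37, -5, 0, 0, 0, -5.5]
  jaw: 100

```text
time_s: 16.05
position: [0.434, 0.3141, 0.1675]
tool_rot: [-0.008, 0.711, -0.703, -0.0]
force: [1.4, -0.1, -0.0]
grip_width: 0.0538
```

Request:
carry_out:
  steps:
    - [37, -2, 0, 0, 0, -5.5]
    - [37, 2, 0, 0, 0, -5.5]
    - [37, 5, 0, 0, 0, -5.5]
    - [36, 9, 0, 0, 0, -5.5]
    - [35, 12, 0, 0, 0, -5.5]

```text
time_s: 16.55
position: [0.4406, 0.1194, 0.1623]
tool_rot: [0.0, 0.856, -0.517, 0.0]
force: [1.3, -0.1, -1.2]
grip_width: 0.0536
```

Request:
carry_out:
  steps:
    - [34, 15, 0, 0, 0, -5.5]
    - [32, 19, 0, 0, 0, -5.5]
    - [30, 21, 0, 0, 0, -5.5]
    - [28, 24, 0, 0, 0, -5.5]
    - [25, 27, 0, 0, 0, -5.5]

```text
time_s: 17.05
position: [0.4506, -0.0651, 0.1623]
tool_rot: [0.0, 0.954, -0.298, 0.0]
force: [1.0, -0.5, -0.3]
grip_width: 0.0536
```

Request:
carry_out:
  steps:
    - [23, 29, 0, 0, 0, -5.5]
    - [20, 31, 0, 0, 0, -5.5]
    - [17, 33, 0, 0, 0, -5.5]
    - [14, 34, 0, 0, 0, -5.5]
    - [10, 35, 0, 0, 0, -5.5]

```text
time_s: 17.55
position: [0.4613, -0.2492, 0.1622]
tool_rot: [0.0, 0.998, -0.063, -0.0]
force: [0.5, 0.9, 0.3]
grip_width: 0.0533
```

Request:
carry_out:
  steps:
    - [7, 36, 0, 0, 0, -5.5]
    - [3, 37, 0, 0, 0, -5.5]
    - [0, 0, 0, 0, 0, 0]
    - [0, 0, 0, 0, 0, 0]
    - [0, 0, 0, 0, 0, 0]

```text
time_s: 18.05
position: [0.4657, -0.3196, 0.1622]
tool_rot: [-0.0, 1.0, 0.031, -0.0]
force: [-0.3, 0.0, -0.5]
grip_width: 0.0536
```

```bash
python3 wl.py w10; python3 - <<'E'
from h import *
import pickle
s=pickle.load(open('w10.pkl','rb'));c=cam('wrist',s);im=cv2.imread('pics/w10.png')
x,y,t=.4656,-.3208,np.radians(3.4)
for pts in ([(60,65,10),(60,-65,10),(-60,-65,10),(-60,65,10)],[(10,25,58),(10,-25,58),(-10,-25,58),(-10,25,58)]):
    P=[(x+np.cos(t)*a/1e3-np.sin(t)*b/1e3,y+np.sin(t)*a/1e3+np.cos(t)*b/1e3,h/1e3) for a,b,h in pts]
    cv2.polylines(im,[np.round(w2px(c,P)).astype(np.int32)],True,(0,0,255),1)
cv2.imwrite('pics/w10o.png',im)
E
```

```text
18.05 [ 0.4657 -0.3196  0.1622] azx 3.6101469895798943 [ 0.83  0.73 -0.53  1.8   0.51  0.76  0.09] [-0.26019609  0.02132598 -0.46093907] 0.05361765910457192
```

View pics/w10o.png

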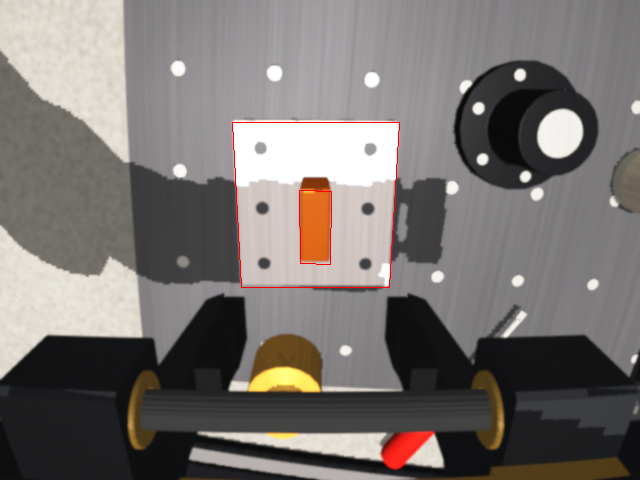

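Request:
carry_out:
  steps:
    - [0, 1, 35, 0, 0, 0]
    - [0, 0, 45, 0, 0, 0]
    - [0, 0, 40, 0, 0, 0]
    - [0, 0, 28, 0, 0, 0]
    - [0, 0, 12, 0, 0, 0]

```text
time_s: 18.6
position: [0.4648, -0.3197, 0.0001]
tool_rot: [-0.001, 0.999, 0.032, -0.002]
force: [-0.2, -0.8, 0.1]
grip_width: 0.0536
```

Request:
carry_out:
  steps:
    - [0, 0, 0, 0, 0, 0]
    - [0, 0, 0, 0, 0, 0]
    - [0, 0, 0, 0, 0, 0]
    - [0, 0, 0, 0, 0, 0]
    - [0, 0, 0, 0, 0, 0]
  jaw: 255
  squeeze: 30

```text
time_s: 19.1
position: [0.4657, -0.3227, 0.0034]
tool_rot: [0.001, 1.0, 0.031, 0.0]
force: [-2.7, -0.2, 7.0]
grip_width: 0.0199
```

Request:
carry_out:
  steps:
    - [0, 0, 0, 0, 0, 0]
    - [0, 0, 0, 0, 0, 0]
    - [0, 0, -10, 0, 0, 0]
    - [0, 0, -20, 0, 0, 0]
    - [0, 0, -30, 0, 0, 0]

```text
time_s: 19.6
position: [0.4642, -0.3214, 0.0619]
tool_rot: [-0.001, 1.0, 0.031, -0.002]
force: [0.3, 1.0, -3.9]
grip_width: 0.0195
```

```bash
python3 wl.py w11; python3 - <<'E'
from plan import *
g=np.array([.6364,-.0319]);t=np.radians(-14.6)
for gx in(-132,):
    p=g+gx/1e3*np.array([np.cos(t),np.sin(t)]);print(p)
s=robot.get_state();p0=s['position'].copy()
print(az(s),*plan(p0,az(s),np.r_[p,p0[2]],-14.6,8),sep='\n')
E
```

```text
19.6 [ 0.4642 -0.3214  0.0619] azx 3.5577451564600686 [ 0.77  0.87 -0.42  1.86  0.64  0.55 -0.02] [ 0.28993016  0.97024758 -3.93187416] 0.01953988370228505
[0.50866239 0.00137316]
3.545402579937059
[np.float64(7.7), np.float64(-40.1), np.float64(-0.0), 0, 0, np.float64(2.27)]
[np.float64(6.1), np.float64(-40.4), np.float64(-0.0), 0, 0, np.float64(2.27)]
[np.float64(4.5), np.float64(-40.6), np.float64(-0.0), 0, 0, np.float64(2.27)]
[np.float64(2.9), np.float64(-40.7), np.float64(-0.0), 0, 0, np.float64(2.27)]
[np.float64(1.3), np.float64(-40.8), np.float64(-0.0), 0, 0, np.float64(2.27)]
[np.float64(-0.4), np.float64(-40.8), np.float64(-0.0), 0, 0, np.float64(2.27)]
[np.float64(-2.0), np.float64(-40.8), np.float64(-0.0), 0, 0, np.float64(2.27)]
[np.float64(-3.6), np.float64(-40.7), np.float64(-0.0), 0, 0, np.float64(2.27)]
```

View pics/w11.png

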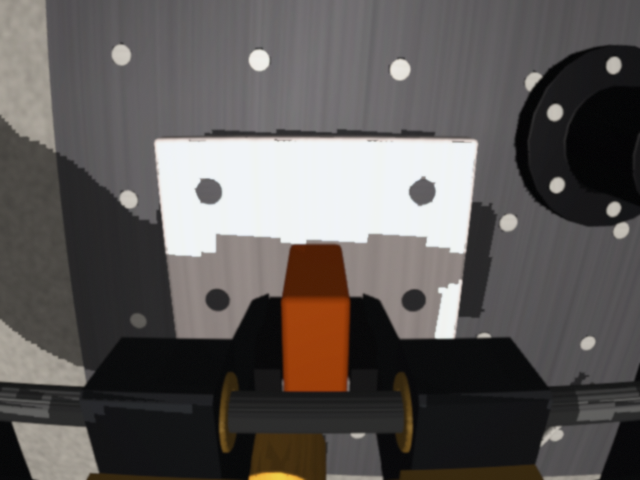

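Request:
carry_out:
  steps:
    - [0, 0, -30, 0, 0, 0]
    - [0, 0, -22, 0, 0, 0]
    - [8, -40, 0, 0, 0, 2.3]
    - [6, -40, 0, 0, 0, 2.3]
    - [5, -41, 0, 0, 0, 2.3]

```text
time_s: 20.15
position: [0.4818, -0.1998, 0.1143]
tool_rot: [-0.0, 1.0, -0.031, 0.0]
force: [0.3, -0.5, -4.2]
grip_width: 0.0201
```

Request:
carry_out:
  steps:
    - [3, -41, 0, 0, 0, 2.3]
    - [1, -41, 0, 0, 0, 2.3]
    - [0, -41, 0, 0, 0, 2.3]
    - [-2, -41, 0, 0, 0, 2.3]
    - [-4, -40, 0, 0, 0, 2]

```text
time_s: 20.65
position: [0.5083, 0.0039, 0.1141]
tool_rot: [-0.0, 0.992, -0.127, 0.0]
force: [0.2, -0.6, -4.5]
grip_width: 0.0198
```

Request:
carry_out:
  steps:
    - [0, 0, 0, 0, 0, 0]
    - [0, 0, 0, 0, 0, 0]
    - [0, 0, 0, 0, 0, 0]
    - [0, 0, 0, 0, 0, 0]
    - [0, 0, 0, 0, 0, 0]

```text
time_s: 21.15
position: [0.5081, 0.0006, 0.1142]
tool_rot: [0.0, 0.992, -0.128, -0.0]
force: [-0.7, 0.8, -4.3]
grip_width: 0.0199
```

```bash
python3 wl.py w12; python3 - <<'E'
from ov import *
ov('w12','w12o',(.6364,-.0319,np.radians(-14.6)),(0,0,640,480),1,None,None,1.7)
s=robot.get_state();g=np.array([.6364,-.0319]);t=np.radians(-14.6);d=s['position'][:2]-g
print('guide frame',1e3*(np.cos(t)*d[0]+np.sin(t)*d[1]),1e3*(-np.sin(t)*d[0]+np.cos(t)*d[1]))
E
```

```text
21.15 [0.5081 0.0006 0.1142] azx -14.69101019682307 [ 0.09  0.72 -0.29  2.01  0.43  0.47 -0.78] [-0.7025217   0.82935948 -4.34864596] 0.019924822647082677
guide frame -132.30623394531005 -0.5833602655379091
```

View pics/w12o.png

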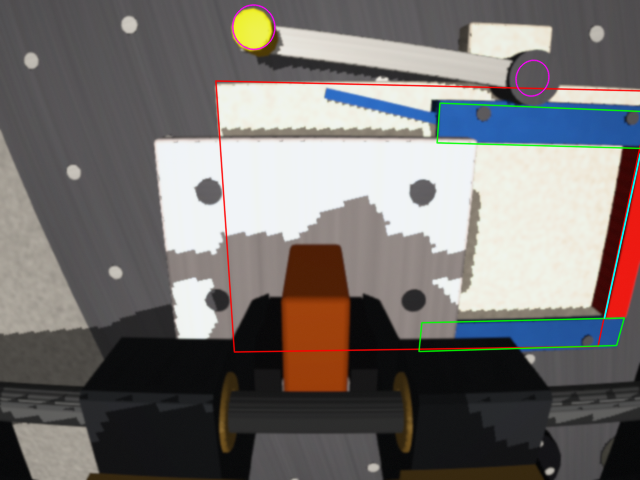

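```bash
python3 - <<'E'
from tl import *
s=pickle.load(open('w12.pkl','rb'));c=cam('wrist',s)
im=cv2.imread('pics/w12.png')
for z in (.118,.121,.124):
    for uv in ((155,139),(476,139),(316,139),(458,330),(175,330)): print(z,uv,(totool(s,px2w(c,[uv],z)[0])*1000).round(1)[:2])
# guide: rail inner edges & base edge
g=np.array([.6364,-.0319]);t=np.radians(-14.6)
def gf(p): d=p[:2]-g;return np.round([1e3*(np.cos(t)*d[0]+np.sin(t)*d[1]),1e3*(-np.sin(t)*d[0]+np.cos(t)*d[1])],1)
cv2.imwrite('pics/w12c.png',cv2.resize(im[60:360,400:640],None,fx=2.5,fy=2,interpolation=cv2.INTER_CUBIC))
cv2.imwrite('pics/w12d.png',cv2.resize(im[60:180,200:640],None,fx=1.8,fy=4,interpolation=cv2.INTER_CUBIC))
E
```

```text
0.118 (155, 139) [-60.2 -67.3]
0.118 (476, 139) [ 59.7 -67.4]
0.118 (316, 139) [ -0.1 -66.8]
0.118 (458, 330) [61.4 13.6]
0.118 (175, 330) [-60.9  13.7]
0.121 (155, 139) [-59.1 -67.6]
0.121 (476, 139) [ 58.6 -67.7]
0.121 (316, 139) [ -0.1 -67.1]
0.121 (458, 330) [60.3 11.8]
0.121 (175, 330) [-59.8  11.9]
0.124 (155, 139) [-58.  -67.9]
0.124 (476, 139) [ 57.5 -68. ]
0.124 (316, 139) [ -0.1 -67.4]
0.124 (458, 330) [59.1 10. ]
0.124 (175, 330) [-58.6  10.1]
```

View pics/w12c.png

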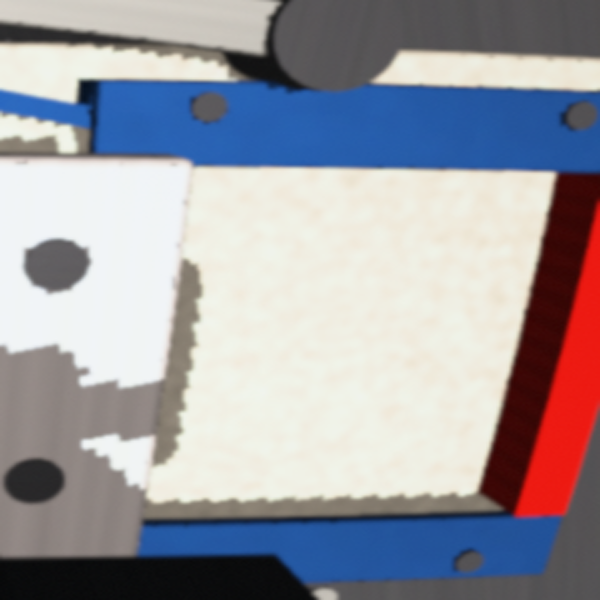

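```bash
python3 - <<'E'
from tl import *
s=pickle.load(open('w12.pkl','rb'));c=cam('wrist',s)
g=np.array([.6364,-.0319]);t=np.radians(-14.6)
def gf(p): d=p[:2]-g;return np.round([1e3*(np.cos(t)*d[0]+np.sin(t)*d[1]),1e3*(-np.sin(t)*d[0]+np.cos(t)*d[1])],1)
for uv in ((480,142.0),(620,145.2),(460,320),(606,317),(438.5,100.5)): print(uv,gf(px2w(c,[uv],.038)[0]))
for uv in ((218,80.5),(600,88)): print(uv,gf(px2w(c,[uv],.02)[0]))
# subpixel: gradient along columns
im=cv2.imread('pics/w12.png').astype(float)
for u in (485,520,560,600):
    col=im[:,u-2:u+3,2].mean(1)
    seg=np.diff(col[130:160]);a=np.argmax(np.abs(seg));w=np.abs(seg[max(a-2,0):a+3]);v1=130.5+max(a-2,0)+(w*np.arange(len(w))).sum()/w.sum()
    blue=im[:,u-2:u+3,0].mean(1)-im[:,u-2:u+3,2].mean(1)
    seg=np.abs(np.diff(blue[300:332]));a=np.argmax(seg);w=seg[max(a-2,0):a+3];v2=300.5+max(a-2,0)+(w*np.arange(len(w))).sum()/w.sum()
    print(u,v1,v2,gf(px2w(c,[(u,v1)],.038)[0]),gf(px2w(c,[(u,v2)],.038)[0]))
E
```

```text
(480, 142.0) [-40.3  57. ]
(620, 145.2) [45.6 57.3]
(460, 320) [-40.  -55.2]
(606, 317) [ 61.4 -55.6]
(438.5, 100.5) [-65.6  79.1]
(218, 80.5) [-188.5   90. ]
(600, 88) [39.1 89.4]
485 142.597037793667 320.64149443561206 [-37.3  56.7] [-23.4 -56. ]
520 142.97331319234644 320.2170418006431 [-16.8  56.9] [  0.3 -56.2]
560 143.7155870445344 318.58346709470305 [ 7.3 57. ] [ 28.  -55.7]
600 144.60435663627152 317.2173913043478 [32.5 57.3] [ 56.9 -55.6]
```

Request:
carry_out:
  steps:
    - [-3, 1.6, 15, 0, 0, -0.4]
    - [0, 0, 25, 0, 0, 0]
    - [0, 0, 25, 0, 0, 0]
    - [0, 0, 13, 0, 0, 0]
    - [0, 0, 6, 0, 0, 0]

```text
time_s: 21.7
position: [0.5045, 0.0009, 0.029]
tool_rot: [0.0, 0.992, -0.123, -0.001]
force: [-0.3, -0.1, -4.0]
grip_width: 0.0195
```

Request:
carry_out:
  steps:
    - [0, 0, 0, 0, 0, 0]
    - [0, 0, 1, 0, 0, 0]
    - [0, 0, 1, 0, 0, 0]
    - [0, 0, 0, 0, 0, 0]
    - [0, 0, 0, 0, 0, 0]

```text
time_s: 22.2
position: [0.5053, 0.0012, 0.0286]
tool_rot: [-0.0, 0.992, -0.123, 0.0]
force: [0.4, 0.1, -4.2]
grip_width: 0.0197
```

```bash
cat > gf.py <<'E'
from tl import *
g=np.array([.6364,-.0319]);t=np.radians(-14.3)
def gf(p): d=p[:2]-g;return np.round([1e3*(np.cos(t)*d[0]+np.sin(t)*d[1]),1e3*(-np.sin(t)*d[0]+np.cos(t)*d[1])],1)
if __name__=='__main__':
    s=robot.get_state();print(gf(s['position']),s['position'][2],s['force'],s['wrist_torque'])
E
python3 wl.py w13;python3 gf.py
```

```text
22.2 [0.5053 0.0012 0.0286] azx -14.161003659119759 [ 0.01  0.87 -0.16  2.06  0.52  0.25 -0.85] [ 0.41427766  0.06979577 -4.24061935] 0.019700980834102648
[-135.3   -0.3] 0.028561153483755618 [-0.07471044  0.45117879 -3.94147568] [-0.05762509 -0.05547633 -0.02177989]
```

View pics/w13.png

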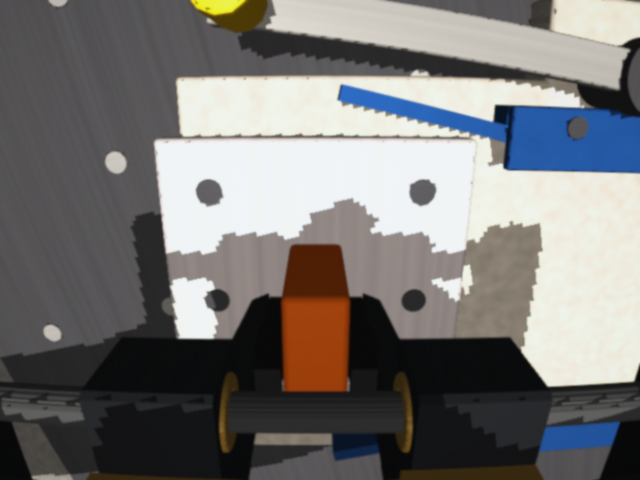

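```bash
python3 - <<'E'
from tl import *
s=pickle.load(open('w13.pkl','rb'));c=cam('wrist',s)
im=cv2.imread('pics/w13.png').astype(float).mean(2)
def edge(u,a,b):
    col=im[:,u-2:u+3].mean(1);d=np.abs(np.diff(col[a:b]));k=np.argmax(d);l=max(k-2,0);w=d[l:k+3];return a+.5+l+(w*np.arange(len(w))).sum()/w.sum()
for u in (190,240,300,400,470):
    r=[]
    for a,b,z in ((68,90,.02),(136,148,.034)):
        if u==470 and a==68: r.append(None);continue
        v=edge(u,a,b);r.append((round(v,1),(totool(s,px2w(c,[(u,v)],z)[0])*1000).round(1)[:2]))
    print(u,r)
for uv in ((510,171),(600,172)): print(uv,(totool(s,px2w(c,[uv],.038)[0])*1000).round(1)[:2])
E
```

```text
190 [(np.float64(77.0), array([-48.7, -89.7])), (np.float64(137.4), array([-46.4, -67.9]))]
240 [(np.float64(76.0), array([-29.2, -89.8])), (np.float64(138.1), array([-27.9, -67.4]))]
300 [(np.float64(75.6), array([ -6.2, -89.7])), (np.float64(137.8), array([ -5.9, -67.4]))]
400 [(np.float64(76.4), array([ 32.3, -89.7])), (np.float64(138.3), array([ 30.7, -67.4]))]
470 [None, (np.float64(139.5), array([ 56.9, -67.3]))]
(510, 171) [ 72.  -56.4]
(600, 172) [108.3 -56.7]
```

Request:
carry_out:
  steps:
    - [0, 2.4, 0, 0, 0, 0]
    - [0, 0, 1, 0, 0, 0]
    - [0, 0, 1, 0, 0, 0]
    - [0, 0, 1, 0, 0, 0]
    - [0, 0, 0, 0, 0, 0]

```text
time_s: 22.75
position: [0.5043, -0.001, 0.025]
tool_rot: [0.0, 0.992, -0.123, -0.0]
force: [0.1, 0.6, -3.8]
grip_width: 0.0198
```

Request:
carry_out:
  steps:
    - [0, 0, 0.5, 0, 0, 0]
    - [0, 0, 0.5, 0, 0, 0]
    - [0, 0, 0, 0, 0, 0]
    - [0, 0, 0, 0, 0, 0]
    - [0, 0, 0, 0, 0, 0]

```text
time_s: 23.25
position: [0.5045, -0.0011, 0.0242]
tool_rot: [0.0, 0.992, -0.123, 0.0]
force: [0.4, 0.3, -4.1]
grip_width: 0.0197
```

Request:
carry_out:
  steps:
    - [0, 0, 0.5, 0, 0, 0]
    - [0, 0, 0.5, 0, 0, 0]
    - [0, 0, 0.5, 0, 0, 0]
    - [0, 0, 0, 0, 0, 0]
    - [0, 0, 0, 0, 0, 0]

```text
time_s: 23.75
position: [0.5045, -0.0011, 0.0234]
tool_rot: [0.0, 0.992, -0.123, 0.0]
force: [-1.4, 0.5, 5.4]
grip_width: 0.0198
```

Request:
carry_out:
  steps:
    - [0, 0, 0.5, 0, 0, 0]
    - [0, 0, 0.5, 0, 0, 0]
    - [0, 0, 0.5, 0, 0, 0]
    - [0, 0, 0, 0, 0, 0]
    - [0, 0, 0, 0, 0, 0]

```text
time_s: 24.25
position: [0.5045, -0.0011, 0.0233]
tool_rot: [0.0, 0.992, -0.123, 0.001]
force: [-4.2, 0.1, 22.1]
grip_width: 0.0196
```

Request:
carry_out:
  steps:
    - [0, 0, -1.3, 0, 0, 0]
    - [3, 0, 0, 0, 0, 0]
    - [5, 0, 0, 0, 0, 0]
    - [5, 0, 0, 0, 0, 0]
    - [5, 0, 0, 0, 0, 0]
  squeeze: 15

```text
time_s: 24.75
position: [0.5131, -0.004, 0.0231]
tool_rot: [0.001, 0.993, -0.122, -0.007]
force: [-17.9, 4.8, 23.7]
grip_width: 0.0201
```

```bash
python3 gf.py
```

```text
[-126.3   -3.4] 0.02311636060054883 [-17.92427938   4.83782058  23.67763407] [1.01146333 3.51609244 0.05573167]
```

Request:
carry_out:
  steps:
    - [-8, 0, -2, 0, 0, 0]
    - [0, 0, 0, 0, 0, 0]
    - [0, 0, 0, 0, 0, 0]
    - [0, 0, 0, 0, 0, 0]
    - [0, 0, 0, 0, 0, 0]

```text
time_s: 25.25
position: [0.5146, -0.0037, 0.0242]
tool_rot: [0.0, 0.992, -0.123, 0.0]
force: [-0.8, 0.4, -4.1]
grip_width: 0.0194
```

```bash
python3 gf.py; python3 wl.py w14
```

```text
[-124.9   -2.8] 0.02423189502785919 [-0.76214552  0.36994213 -4.09882438] [-0.05830207 -0.06361323 -0.01904581]
25.25 [ 0.5146 -0.0037  0.0242] azx -14.176522404123125 [ 0.02  0.88 -0.17  2.03  0.52  0.27 -0.84] [-0.76214552  0.36994213 -4.09882438] 0.019445912084509742
```

View pics/w14.png

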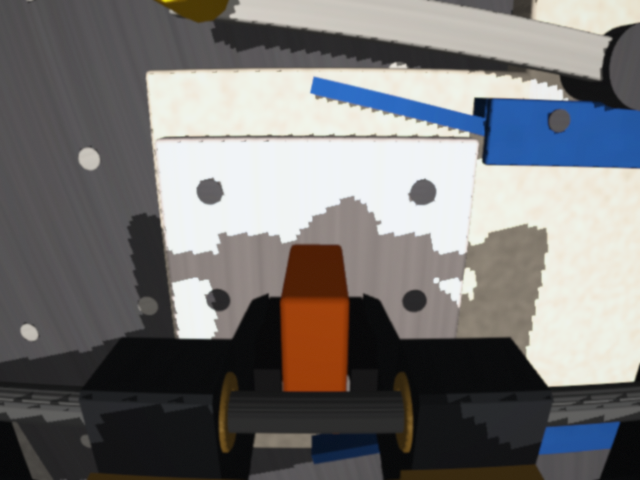

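```bash
cat > ye.py <<'E'
from tl import *
import sys
def run(tag,us,ua,ub,pa,pb):
    s=pickle.load(open(tag+'.pkl','rb'));c=cam('wrist',s)
    im=cv2.imread(f'pics/{tag}.png').astype(float).mean(2)
    def edge(u,a,b):
        col=im[:,u-2:u+3].mean(1);d=np.abs(np.diff(col[a:b]));k=np.argmax(d);l=max(k-2,0);w=d[l:k+3];return a+.5+l+(w*np.arange(len(w))).sum()/w.sum()
    for u in us:
        r=[]
        for a,b,z in ((ua,ub,.02),(pa,pb,.031)):
            v=edge(u,a,b);r.append((round(v,1),(totool(s,px2w(c,[(u,v)],z)[0])*1000).round(1)[:2]))
        print(u,r)
E
python3 - <<'E'
from ye import *
run('w14',(200,260,300,380,420),60,84,134,146)
s=pickle.load(open('w14.pkl','rb'));c=cam('wrist',s)
for uv in ((490,164.5),(600,167)): print(uv,(totool(s,px2w(c,[uv],.038)[0])*1000).round(1)[:2])
E
```

```text
200 [(np.float64(69.3), array([-43.5, -92.3])), (np.float64(135.9), array([-42.2, -68.5]))]
260 [(np.float64(68.3), array([-20.9, -92.3])), (np.float64(135.8), array([-20.3, -68.3]))]
300 [(np.float64(68.0), array([ -6. , -92.3])), (np.float64(135.9), array([ -5.8, -68.3]))]
380 [(np.float64(68.5), array([ 23.8, -92.3])), (np.float64(135.8), array([ 23.1, -68.4]))]
420 [(np.float64(68.7), array([ 38.9, -92.4])), (np.float64(135.9), array([ 37.7, -68.5]))]
(490, 164.5) [ 62.2 -59.4]
(600, 167) [104.9 -59.3]
```

Request:
carry_out:
  steps:
    - [3, 0, 0, 0, 0, 0]
    - [5, 0, 0, 0, 0, 0]
    - [5, 0, 0, 0, 0, 0]
    - [5, 0, 0, 0, 0, 0]
    - [5, 0, 0, 0, 0, 0]

```text
time_s: 25.8
position: [0.5371, -0.0094, 0.0245]
tool_rot: [-0.0, 0.992, -0.123, 0.0]
force: [-0.0, -0.3, -4.5]
grip_width: 0.0199
```

```bash
python3 gf.py; python3 wl.py w15
```

```text
[-101.8   -2.7] 0.02453463654081208 [-2.61792517e-03 -3.49565872e-01 -4.51551570e+00] [-0.01849531 -0.02897748 -0.01687483]
25.8 [ 0.5371 -0.0094  0.0245] azx -14.17655190463042 [ 0.06  0.9  -0.21  1.96  0.51  0.34 -0.81] [-2.61792517e-03 -3.49565872e-01 -4.51551570e+00] 0.019949698784033767
```

View pics/w15.png

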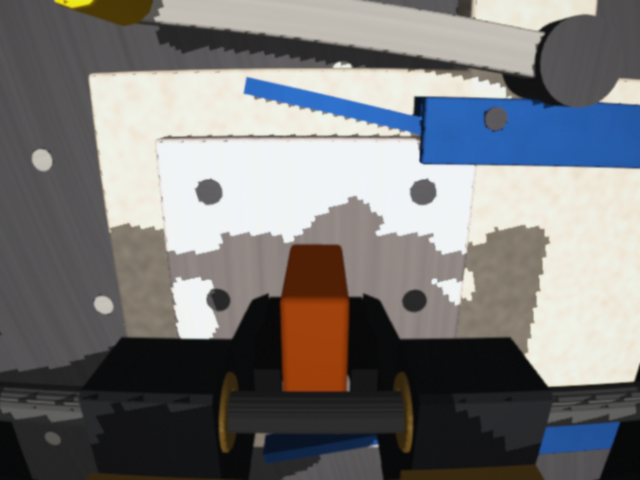

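Request:
carry_out:
  steps:
    - [8, 0, 0, 0, 0, 0]
    - [10, 0, 0, 0, 0, 0]
    - [10, 0, 0, 0, 0, 0]
    - [10, 0, 0, 0, 0, 0]
    - [10, 0, 0, 0, 0, 0]

```text
time_s: 26.35
position: [0.584, -0.0213, 0.0245]
tool_rot: [0.0, 0.992, -0.123, 0.0]
force: [0.1, 0.3, -4.4]
grip_width: 0.0198
```

```bash
python3 gf.py
```

```text
[-53.4  -2.7] 0.024510820222092285 [ 0.05798901  0.30940576 -4.42025892] [-0.01932099 -0.09485827  0.00147834]
```

Request:
carry_out:
  steps:
    - [10, 0, 0, 0, 0, 0]
    - [10, 0, 0, 0, 0, 0]
    - [10, 0, 0, 0, 0, 0]
    - [10, 0, 0, 0, 0, 0]
    - [3, 0, 0, 0, 0, 0]

```text
time_s: 26.85
position: [0.6263, -0.0322, 0.0245]
tool_rot: [-0.0, 0.992, -0.124, 0.001]
force: [-0.4, -0.2, -4.1]
grip_width: 0.0199
```

```bash
python3 gf.py; python3 wl.py w16
```

```text
[-9.7 -2.8] 0.024525419816874713 [-0.3895367  -0.15715282 -4.13315121] [-0.05196455 -0.10615495  0.02304578]
26.85 [ 0.6263 -0.0322  0.0245] azx -14.229415389463338 [ 0.14  0.97 -0.3   1.68  0.47  0.57 -0.69] [-0.3895367  -0.15715282 -4.13315121] 0.019945684845717817
```

View pics/w16.png

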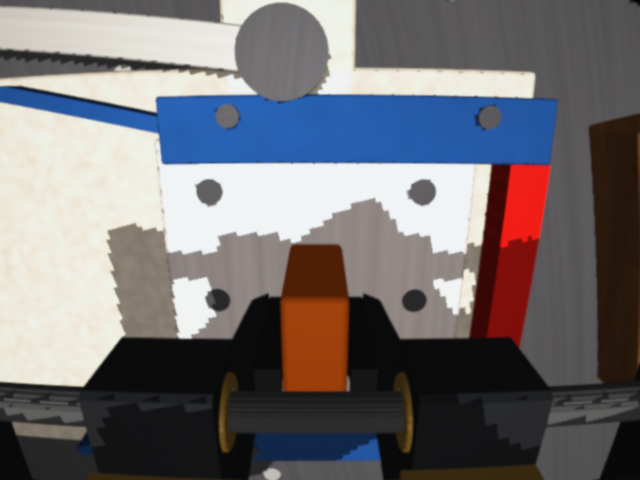

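Request:
carry_out:
  steps:
    - [2, 0, 0, 0, 0, 0]
    - [2, 0, 0, 0, 0, 0]
    - [2, 0, 0, 0, 0, 0]
    - [1, 0, 0, 0, 0, 0]
    - [0, 0, 0, 0, 0, 0]

```text
time_s: 27.4
position: [0.6315, -0.0331, 0.0246]
tool_rot: [0.0, 0.992, -0.123, 0.0]
force: [0.2, 0.4, -4.5]
grip_width: 0.0197
```

Request:
carry_out:
  steps:
    - [1, 0, 0, 0, 0, 0]
    - [1, 0, 0, 0, 0, 0]
    - [0.5, 0, 0, 0, 0, 0]
    - [0, 0, 0, 0, 0, 0]
    - [0, 0, 0, 0, 0, 0]

```text
time_s: 27.9
position: [0.6338, -0.0337, 0.0245]
tool_rot: [0.0, 0.992, -0.123, -0.0]
force: [1.2, 0.3, -3.8]
grip_width: 0.0199
```

```bash
python3 gf.py
```

```text
[-2.  -2.4] 0.024497497754787413 [ 1.20560974  0.30959511 -3.80622098] [-0.050464   -0.04946256  0.04372246]
```

Still no contact; I'll continue to the stop.

Request:
carry_out:
  steps:
    - [1, 0, 0, 0, 0, 0]
    - [1, 0, 0, 0, 0, 0]
    - [0.5, 0, 0, 0, 0, 0]
    - [0, 0, 0, 0, 0, 0]
    - [0, 0, 0, 0, 0, 0]

```text
time_s: 28.4
position: [0.636, -0.0342, 0.0245]
tool_rot: [0.0, 0.992, -0.123, -0.0]
force: [-1.1, 1.0, -4.5]
grip_width: 0.0196
```

```bash
python3 gf.py; python3 wl.py w17
```

```text
[ 0.2 -2.3] 0.024455146732030406 [-1.1000691   1.00353429 -4.4540197 ] [0.07549066 0.15151211 0.00380502]
28.4 [ 0.636  -0.0342  0.0245] azx -14.15184345753525 [ 0.15  0.98 -0.31  1.64  0.46  0.59 -0.67] [-1.1000691   1.00353429 -4.4540197 ] 0.019635043846278268
```

View pics/w17.png

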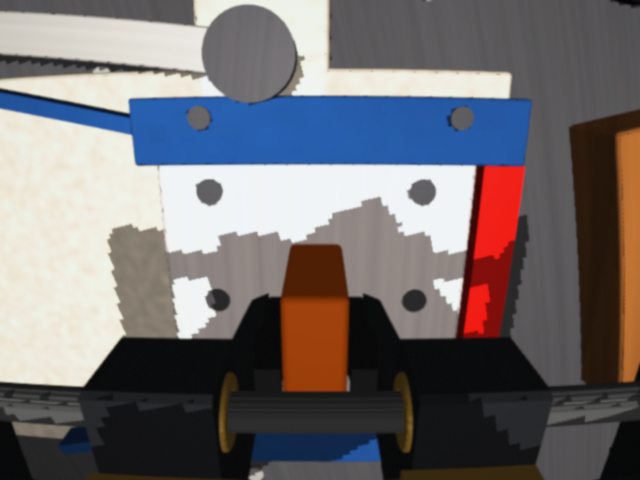

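Request:
carry_out:
  steps:
    - [0.5, 0, 0, 0, 0, 0]
    - [0.5, 0, 0, 0, 0, 0]
    - [0.5, 0, 0, 0, 0, 0]
    - [0, 0, 0, 0, 0, 0]
    - [0, 0, 0, 0, 0, 0]

```text
time_s: 28.95
position: [0.636, -0.0342, 0.0242]
tool_rot: [0.0, 0.992, -0.123, -0.002]
force: [-5.5, 0.9, -1.4]
grip_width: 0.0201
```

```bash
python3 gf.py
```

```text
[ 0.2 -2.4] 0.024242927258147 [-5.52430492  0.90616832 -1.3993061 ] [ 2.55956496e-01  9.88866190e-01 -2.62488549e-04]
```

Request:
carry_out:
  steps:
    - [0, 0, 0.6, 0, 0, 0]
    - [0, 0, 0, 0, 0, 0]
    - [0, 0, 0, 0, 0, 0]
    - [0, 0, 0, 0, 0, 0]
    - [0, 0, 0, 0, 0, 0]

```text
time_s: 29.45
position: [0.636, -0.0342, 0.0236]
tool_rot: [0.0, 0.992, -0.123, -0.002]
force: [-4.7, 1.2, -1.1]
grip_width: 0.0198
```

Request:
carry_out:
  steps:
    - [0, 0, 0, 0, 0, 0]
    - [0, 0, 0, 0, 0, 0]
    - [0, 0, 0, 0, 0, 0]
    - [0, 0, 0, 0, 0, 0]
    - [0, 0, 0, 0, 0, 0]
  jaw: 110

```text
time_s: 29.95
position: [0.6382, -0.0348, 0.0242]
tool_rot: [0.0, 0.992, -0.123, 0.0]
force: [-0.1, 0.2, 0.0]
grip_width: 0.0501
```

Request:
carry_out:
  steps:
    - [0, 0, -15, 0, 0, 0]
    - [0, 0, -30, 0, 0, 0]
    - [0, 0, -35, 0, 0, 0]
    - [0, 0, -35, 0, 0, 0]
    - [0, 0, -20, 0, 0, 0]

```text
time_s: 30.45
position: [0.6394, -0.0344, 0.1632]
tool_rot: [-0.0, 0.992, -0.123, 0.003]
force: [0.6, 0.6, -0.2]
grip_width: 0.0503
```

```bash
python3 gf.py; python3 wl.py w18; python3 - <<'E'
from ov import *
ov('w18','w18o',(.6364,-.0319,np.radians(-14.3)),(0,0,640,480),1,None,None,1.7)
s=pickle.load(open('w18.pkl','rb'));c=cam('wrist',s);im=cv2.imread('pics/w18o.png')
x,y,t=.6364,-.0319,np.radians(-14.3)
for pts in ([(60,65,30),(60,-65,30),(-60,-65,30),(-60,65,30)],[(10,25,78),(10,-25,78),(-10,-25,78),(-10,25,78)]):
    P=[(x+np.cos(t)*a/1e3-np.sin(t)*b/1e3,y+np.sin(t)*a/1e3+np.cos(t)*b/1e3,h/1e3) for a,b,h in pts]
    cv2.polylines(im,[np.round(w2px(c,P)).astype(np.int32)],True,(255,0,255),1)
cv2.imwrite('pics/w18o.png',im)
E
```

```text
[ 3.5 -1.7] 0.16319065048908485 [ 0.56005772  0.58380605 -0.15212132] [-0.03415667 -0.05736614  0.03866719]
30.45 [ 0.6394 -0.0344  0.1632] azx -14.157623377013214 [ 0.19  0.79 -0.4   1.57  0.38  0.85 -0.59] [ 0.56005772  0.58380605 -0.15212132] 0.05025778513602517
```

View pics/w18o.png

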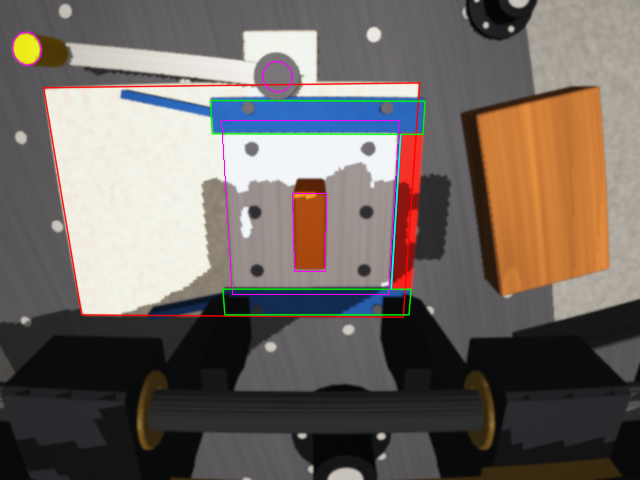

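```bash
cat > latch.py <<'E'
from plan import *
g=np.array([.6364,-.0319]);t=np.radians(-14.3)
def w(p): return g+np.array([np.cos(t)*p[0]-np.sin(t)*p[1],np.sin(t)*p[0]+np.cos(t)*p[1]])/1e3
def knob(a): return w((-20-140*np.sin(a),92-140*np.cos(a)))
E
python3 - <<'E'
from latch import *
s=pickle.load(open('w18.pkl','rb'));c=cam('wrist',s)
print('knob meas',px2w(c,[(26.5,48.5)],.082)[0],'pivot cap?',px2w(c,[(277,76)],.06)[0],'model',knob(1.70),w((-20,92)))
s=robot.get_state();p=s['position']
for r in plan(p,az(s),np.r_[knob(1.70),.16],-62,7):print([float(x) for x in r])
E
```

```text
knob meas [0.50966893 0.11383795 0.082     ] pivot cap? [0.64043548 0.06175881 0.06      ] model [0.50966759 0.11396039] [0.63974359 0.06218943]
[-23.4, -15.9, 0.8, 0.0, 0.0, 6.83]
[-25.1, -13.0, 0.8, 0.0, 0.0, 6.83]
[-26.5, -10.0, 0.8, 0.0, 0.0, 6.83]
[-27.5, -6.7, 0.8, 0.0, 0.0, 6.83]
[-28.1, -3.4, 0.8, 0.0, 0.0, 6.83]
[-28.3, -0.1, 0.8, 0.0, 0.0, 6.83]
[-28.1, 3.3, 0.8, 0.0, 0.0, 6.83]
```

Request:
carry_out:
  steps:
    - [-23, -16, 0, 0, 0, 6.8]
    - [-25, -13, 0, 0, 0, 6.8]
    - [-26, -10, 0, 0, 0, 6.8]
    - [-28, -7, 0, 0, 0, 6.8]
    - [-28, -3, 0, 0, 0, 6.8]

```text
time_s: 31.0
position: [0.5434, 0.0719, 0.1595]
tool_rot: [-0.0, 0.912, -0.41, 0.0]
force: [-0.2, 1.0, -1.1]
grip_width: 0.0505
```

Request:
carry_out:
  steps:
    - [-28, 0, 0, 0, 0, 6.8]
    - [-28, 3, 0, 0, 0, 6.8]
    - [0, 0, 0, 0, 0, 0]
    - [0, 0, 0, 0, 0, 0]
    - [0, 0, 0, 0, 0, 0]

```text
time_s: 31.5
position: [0.5079, 0.112, 0.1592]
tool_rot: [-0.0, 0.858, -0.513, 0.001]
force: [0.9, 0.1, 0.3]
grip_width: 0.05
```

```bash
python3 wl.py w19; python3 - <<'E'
from latch import *
s=pickle.load(open('w19.pkl','rb'));print((totool(s,np.r_[knob(1.7),.041])*1000).round(1),az(s))
c=cam('wrist',s);im=cv2.imread('pics/w19.png')
for z in (.05,.082):
    q=w2px(c,[np.r_[knob(1.7),z]])[0];print(q);cv2.circle(im,(int(q[0]),int(q[1])),3,(255,0,255),-1)
cv2.imwrite('pics/w19o.png',im)
E
```

```text
31.5 [0.5079 0.112  0.1592] azx -61.78568951999769 [-0.23  0.64 -0.12  1.95  0.14  0.56 -1.52] [0.87498042 0.14947996 0.27707253] 0.04998613635340194
[  -1.    -2.4  118.2 1000. ] -61.78568951999769
[315.64674532 219.57572995]
[315.71385543 234.65635953]
```

View pics/w19o.png

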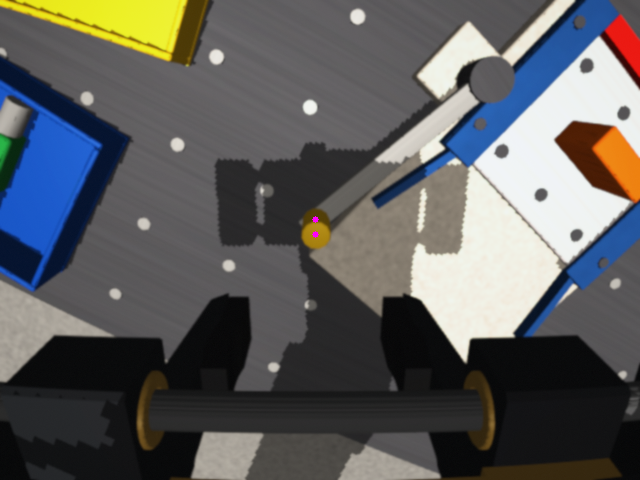

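Request:
carry_out:
  steps:
    - [-1, -2, 25, 0, 0, 0]
    - [0, 0, 40, 0, 0, 0]
    - [0, 0, 30, 0, 0, 0]
    - [0, 0, 17, 0, 0, 0]
    - [0, 0, 5, 0, 0, 0]

```text
time_s: 32.05
position: [0.5077, 0.1134, 0.04]
tool_rot: [0.001, 0.858, -0.514, -0.001]
force: [-0.3, -0.1, 0.0]
grip_width: 0.0502
```

Request:
carry_out:
  steps:
    - [0, 0, 0, 0, 0, 0]
    - [0, 0, 0, 0, 0, 0]
    - [0, 0, 0, 0, 0, 0]
    - [0, 0, 0, 0, 0, 0]
    - [0, 0, 0, 0, 0, 0]
  jaw: 255
  squeeze: 20

```text
time_s: 32.55
position: [0.5106, 0.1146, 0.0428]
tool_rot: [-0.001, 0.858, -0.513, 0.002]
force: [4.1, -0.8, 2.5]
grip_width: 0.0175
```

```bash
python3 - <<'E'
from latch import *
s=robot.get_state();print(s['time_s'],s['position'],az(s),s['force'],s['grip_width'])
A=az(s);a=np.radians(A);N=24
th=np.linspace(1.70,-0.02,N+1);P=np.array([knob(x) for x in th])
for i in range(N):
    d=(P[i+1]-P[i])*1e3;print(i,[round(float(d[0]*np.cos(a)+d[1]*np.sin(a)),1),round(float(d[0]*np.sin(a)-d[1]*np.cos(a)),1)],P[i+1].round(4))
E
```

```text
32.55 [0.51057473 0.11457248 0.04284327] -61.792602747397765 [ 4.12121509 -0.84940603  2.5265106 ] 0.017464605834033267
0 [6.7, 7.4] [0.5063 0.1045]
1 [7.2, 6.9] [0.5036 0.0948]
2 [7.7, 6.4] [0.5016 0.085 ]
3 [8.2, 5.8] [0.5003 0.0751]
4 [8.6, 5.2] [0.4998 0.0651]
5 [8.9, 4.6] [0.4999 0.055 ]
6 [9.2, 4.0] [0.5008 0.045 ]
7 [9.5, 3.3] [0.5024 0.0351]
8 [9.7, 2.6] [0.5047 0.0254]
9 [9.9, 1.9] [0.5077 0.0158]
10 [10.0, 1.2] [0.5113 0.0064]
11 [10.0, 0.5] [ 0.5156 -0.0026]
12 [10.0, -0.2] [ 0.5206 -0.0113]
13 [10.0, -1.0] [ 0.5262 -0.0197]
14 [9.9, -1.7] [ 0.5323 -0.0276]
15 [9.7, -2.4] [ 0.539  -0.0351]
16 [9.5, -3.1] [ 0.5463 -0.042 ]
17 [9.3, -3.7] [ 0.554  -0.0484]
18 [9.0, -4.4] [ 0.5621 -0.0543]
19 [8.7, -5.0] [ 0.5706 -0.0596]
20 [8.3, -5.6] [ 0.5795 -0.0642]
21 [7.9, -6.2] [ 0.5887 -0.0682]
22 [7.4, -6.8] [ 0.5982 -0.0715]
23 [6.9, -7.3] [ 0.6079 -0.0741]
```

Knob gripped (17.5 mm). Swinging it along the arc.

Request:
carry_out:
  steps:
    - [6.7, 7.4, 0, 0, 0, 0]
    - [7.2, 6.9, 0, 0, 0, 0]
    - [7.7, 6.4, 0, 0, 0, 0]
    - [8.2, 5.8, 0, 0, 0, 0]
    - [8.6, 5.2, 0, 0, 0, 0]

```text
time_s: 33.05
position: [0.4976, 0.0661, 0.0426]
tool_rot: [-0.0, 0.859, -0.512, -0.0]
force: [-0.6, 2.7, 9.3]
grip_width: 0.0173
```

Request:
carry_out:
  steps:
    - [8.9, 4.6, 0, 0, 0, 0]
    - [9.2, 4, 0, 0, 0, 0]
    - [9.5, 3.3, 0, 0, 0, 0]
    - [9.7, 2.6, 0, 0, 0, 0]
    - [9.9, 1.9, 0, 0, 0, 0]

```text
time_s: 33.55
position: [0.5029, 0.0162, 0.0424]
tool_rot: [0.002, 0.859, -0.513, -0.002]
force: [-3.6, 0.9, 10.5]
grip_width: 0.0177
```

```bash
python3 - <<'E'
from latch import *
s=robot.get_state();print((totool(s,np.r_[.5077,.0158,.042])*1000).round(1),s['force'],s['grip_width'])
E
```

```text
[ 2.6e+00 -4.1e+00  3.0e-01  1.0e+03] [-3.64763078  0.87631034 10.53589938] 0.017677562576045924
```

Request:
carry_out:
  steps:
    - [10, -0.8, 0, 0, 0, 0]
    - [10, -1.5, 0, 0, 0, 0]
    - [10, -0.7, 0, 0, 0, 0]
    - [10, -1, 0, 0, 0, 0]
    - [9.9, -1.7, 0, 0, 0, 0]

```text
time_s: 34.05
position: [0.5294, -0.027, 0.0422]
tool_rot: [0.004, 0.858, -0.513, -0.004]
force: [-5.8, -1.2, 12.7]
grip_width: 0.0175
```

Request:
carry_out:
  steps:
    - [9.7, -2.4, 0, 0, 0, 0]
    - [9.5, -3.1, 0, 0, 0, 0]
    - [9.3, -3.7, 0, 0, 0, 0]
    - [9, -4.4, 0, 0, 0, 0]
    - [8.7, -5, 0, 0, 0, 0]

```text
time_s: 34.55
position: [0.5697, -0.0581, 0.0423]
tool_rot: [0.002, 0.858, -0.513, -0.002]
force: [-2.7, 0.3, 9.9]
grip_width: 0.0172
```

```bash
python3 - <<'E'
from latch import *
s=robot.get_state();print((totool(s,np.r_[.5706,-.0596,.042])*1000).round(1),s['force'],s['grip_width'])
E
python3 wl.py w20
```

```text
[ 1.7e+00 -1.0e-01  3.0e-01  1.0e+03] [-2.65367073  0.29894591  9.86296999] 0.017210069206998472
34.55 [ 0.5697 -0.0581  0.0423] azx -61.760389794254614 [ 0.11  0.89 -0.15  1.84  0.27  0.44 -1.32] [-2.65367073  0.29894591  9.86296999] 0.017210069206998472
```

View pics/w20.png

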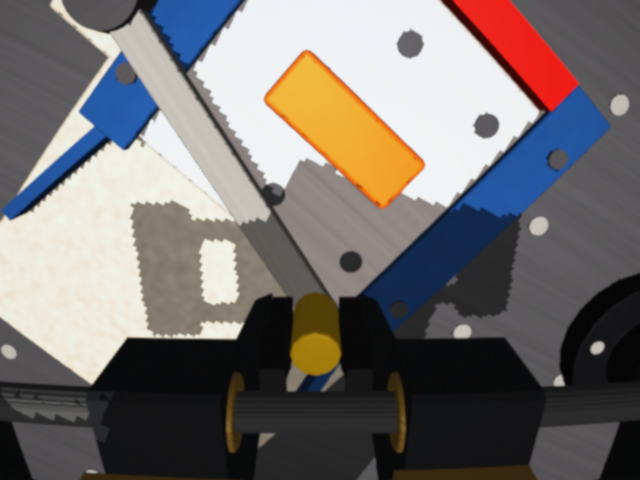

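Working well: the knob is between the fingers and the arm is approaching the plate's handle. Finishing the swing.

Request:
carry_out:
  steps:
    - [9, -5.6, 0, 0, 0, 0]
    - [8.5, -6.2, 0, 0, 0, 0]
    - [7.4, -6.8, 0, 0, 0, 0]
    - [6.5, -7, 0, 0, 0, 0]
    - [0, 0, 0, 0, 0, 0]

```text
time_s: 35.1
position: [0.6085, -0.0729, 0.0423]
tool_rot: [0.001, 0.858, -0.513, -0.002]
force: [-0.7, -0.2, 8.8]
grip_width: 0.0171
```

```bash
python3 - <<'E'
from latch import *
s=robot.get_state();print((totool(s,np.r_[knob(0),.042])*1000).round(1),s['force'],s['grip_width'])
p=s['position'][:2]-w((-20,92));x=np.cos(t)*p[0]+np.sin(t)*p[1];y=-np.sin(t)*p[0]+np.cos(t)*p[1];print('angle',np.arctan2(-x,-y))
E
python3 wl.py w21
```

```text
[-1.1e+00  3.2e+00  3.0e-01  1.0e+03] [-0.70494415 -0.23264672  8.82359692] 0.017079436331850453
angle -0.022606195085296807
35.1 [ 0.6085 -0.0729  0.0423] azx -61.77409447089331 [ 0.14  0.92 -0.17  1.72  0.27  0.53 -1.28] [-0.70494415 -0.23264672  8.82359692] 0.017079436331850453
```

View pics/w21.png

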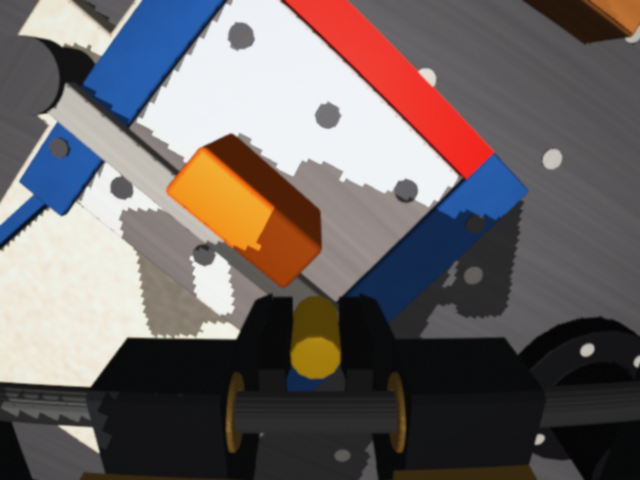

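Request:
carry_out:
  steps:
    - [0.7, -0.7, 0, 0, 0, 0]
    - [0.7, -0.8, 0, 0, 0, 0]
    - [0, 0, 0, 0, 0, 0]
    - [0, 0, 0, 0, 0, 0]
    - [0, 0, 0, 0, 0, 0]

```text
time_s: 35.65
position: [0.6085, -0.073, 0.0422]
tool_rot: [0.002, 0.858, -0.513, -0.003]
force: [-4.3, 0.8, 10.6]
grip_width: 0.0169
```

Request:
carry_out:
  steps:
    - [-0.7, 0.7, 0, 0, 0, 0]
    - [0, 0, 0, 0, 0, 0]
    - [0, 0, 0, 0, 0, 0]
    - [0, 0, 0, 0, 0, 0]
    - [0, 0, 0, 0, 0, 0]
  jaw: 150

```text
time_s: 36.15
position: [0.6115, -0.0725, 0.0417]
tool_rot: [0.0, 0.858, -0.513, -0.0]
force: [0.1, -0.2, -0.2]
grip_width: 0.0364
```

Request:
carry_out:
  steps:
    - [0, 0, -15, 0, 0, 0]
    - [0, 0, -30, 0, 0, 0]
    - [0, 0, -40, 0, 0, 0]
    - [0, 0, -40, 0, 0, 0]
    - [0, 0, -20, 0, 0, 0]

```text
time_s: 36.65
position: [0.6136, -0.0723, 0.1918]
tool_rot: [-0.002, 0.858, -0.513, 0.003]
force: [0.4, -0.6, -0.1]
grip_width: 0.0364
```

Request:
carry_out:
  steps:
    - [-20, 30, 0, 0, 0, 0]
    - [-20, 30, 0, 0, 0, 0]
    - [-20, 30, 0, 0, 0, 0]
    - [0, 0, 0, 0, 0, 0]
    - [0, 0, 0, 0, 0, 0]

```text
time_s: 37.15
position: [0.5043, -0.0621, 0.1881]
tool_rot: [-0.0, 0.858, -0.513, 0.001]
force: [0.7, -0.3, 0.3]
grip_width: 0.0364
```

```bash
python3 wl.py w22; python3 - <<'E'
from ov import *
ov('w22','w22o',(.6364,-.0319,np.radians(-14.3)),(0,0,640,480),1,None,None,0.0)
s=pickle.load(open('w22.pkl','rb'));c=cam('wrist',s);im=cv2.imread('pics/w22o.png')
x,y,t=.6364,-.0319,np.radians(-14.3)
for pts in ([(60,65,30),(60,-65,30),(-60,-65,30),(-60,65,30)],[(10,25,78),(10,-25,78),(-10,-25,78),(-10,25,78)]):
    P=[(x+np.cos(t)*a/1e3-np.sin(t)*b/1e3,y+np.sin(t)*a/1e3+np.cos(t)*b/1e3,h/1e3) for a,b,h in pts]
    cv2.polylines(im,[np.round(w2px(c,P)).astype(np.int32)],True,(255,0,255),1)
cv2.imwrite('pics/w22o.png',im)
a=cams.get_image('scene');cv2.imwrite('pics/s22.png',a[:,:,::-1])
E
```

```text
37.15 [ 0.5043 -0.0621  0.1881] azx -61.746740301975585 [ 0.18  0.59 -0.23  1.95  0.22  0.62 -1.27] [ 0.6726551  -0.27804274  0.2579952 ] 0.03640990872532342
```

View pics/w22o.png

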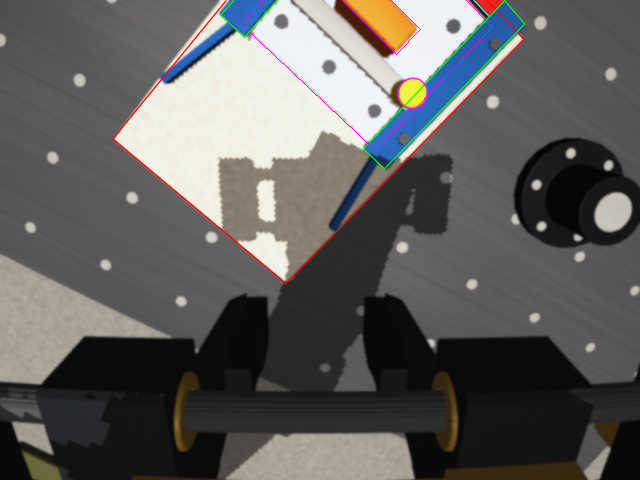

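View pics/s22.png

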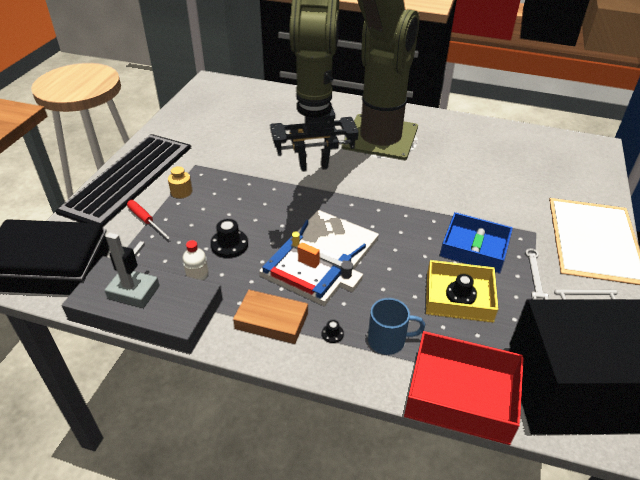

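Wrist view: the knob at (412,93) lies on the predicted shut position, and the plate's rear edge and handle match the home overlay. Scene view: the hub is in the yellow tray (462,288), the gauge in the blue tray (478,240), and the bystanders are unmoved. Handing in.

```bash
python3 -c "
from cell import robot
print(robot.close_job(), robot.get_state()['time_s'])"
```

```text
the job is handed in; nothing more can be done
the job is handed in; nothing more can be done
```

I finished every step of the task and handed the job in. The clock stood at about 37 s of the 72 s allowed. No verdict was reported.

- **Hub and gauge:** the hub is in the yellow tray and the plug gauge is in the blue tray. Both show there in the last scene picture.
- **Pallet plate:** it is under both rails and against the red stop. The stop took up the push at about guide x = 0. The wrist image agreed with the home position to about one pixel.
- **Latch:** I gripped the knob and swung the arm shut. It met its stop, and afterwards the knob lay where a shut latch puts it (angle about 0).
- **Bystanders:** none appear to have moved in the last scene picture. I compared by eye and did not measure them.

Two things did not go as expected:

- **First hub grasp missed:** it closed on air above the boss. The wrist images put the fingertips about 18 mm behind the tool point, but the specification puts them 11 mm ahead of it. I used the image-based figure from then on, and every later grasp held.
- **First slide stuck:** I was pressing the plate onto the base with about 24 N, and the tool fell about 9 mm behind. I lifted it just under 1 mm, and the rest went in freely.

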